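# Put the washed bar ware back in its places

## Task

The ware in front has just been washed: put each piece back where it belongs in the row behind it. One espresso cup goes upright in the middle of each saucer (either cup on either saucer), the tamper stands in its round rest, the dosing ring goes right down over the post of its stand, and the teaspoon lies flat in the spoon tray. Leave the counter bell where it is.

Things in the scene. Friction and masses are not known exactly. Their poses are not given: they have to be found in the camera images.
- cup_a: small white espresso cup, standing upright, 52 high; its round bowl is 59 across at the rim and narrows to a foot 42 across. The bowl's axis lies 12 from the origin along the cup's own +y; the handle sticks out along its -y to 41 from the origin. Grip across the bowl along its x, near the rim. Origin on the underside, z up. 0.11 kg
- cup_b: a second espresso cup, the same as cup_a in every size and direction
- tamper: coffee tamper standing upright among the washed ware (a like one far off to the right at the back, by the stirrers and shakers, is no part of the job): steel foot 58 across and 30 high, brown wooden handle above it, up to 32 across, top at 96. Grip the handle at about 75. Origin at the centre of the underside, z up along its axis. 0.36 kg
- dosing_funnel: plain aluminium dosing ring, open above and below, standing upright with its narrow neck down: 65 outside above, neck 58 outside for the lowest 8, 38 high, walls 4, bore 50 at the neck and 57 above. Origin on its axis at the lower edge, z up. 0.11 kg
- teaspoon: teaspoon with a red handle lying flat, 132 long along its x, 26 at the widest, 11 high. Origin at the middle of its length on the underside, z up. 0.02 kg
- saucer_a: round dark grey stoneware saucer, fixed, 120 across; flat well about 70 across in the middle whose floor is 6 above the worktop, rim 16 high. Origin at the centre of its underside
- saucer_b: a second saucer, the same as saucer_a
- tamper_rest: round steel tamper rest lined with black rubber, fixed: 88 outside, open recess 76 across, recess floor 5 and rim 16 above the worktop. Origin at the centre of its underside
- funnel_stand: stand for the dosing ring, fixed: flat dark disc 76 across and 7 high with a pale wooden post 33 thick in its middle, top of the post at 57; the ring goes over the post and lies on the disc. Origin at the centre of its underside
- spoon_tray: long low wooden spoon tray, fixed: 176 along its x, 80 along its y, rim 20 high, walls and floor 6 thick (inside 164 by 68). Origin at the centre of its underside
- milk_jug: bystander: steel milk jug, 101 by 70, 90 high, fixed behind the work, within 0.03 m of x 0.765, y -0.13. Origin at the centre of its underside
- counter_bell: bystander: chrome counter bell, 85 across, 60 high, loose behind the work, within 0.03 m of x 0.765, y 0.13. Origin at the centre of its underside
There are look-alikes about, which are no part of the job. What is shaped like the tamper but green is not meant. Leave any purple look-alike of the cup_b alone.

How it is judged:
At the end, for the whole second after the job is handed in: A cup upright on each saucer, its foot within 12 mm of the middle; the tamper upright in its rest and the dosing ring neck down round the post, flat on the disc, each within 12 mm of centre; the spoon flat on the tray's floor (tilts under 0.1 rad, spoon 0.15); all at rest (((x of saucer_a in the frame of cup_a between -0.012 and 0.012 m and y of saucer_a in the frame of cup_a between 0 and 0.024 m and height (world z) of cup_a between 0.002 and 0.01 m and x of saucer_b in the frame of cup_b between -0.012 and 0.012 m and y of saucer_b in the frame of cup_b between 0 and 0.024 m and height (world z) of cup_b between 0.002 and 0.01 m) or (x of saucer_b in the frame of cup_a between -0.012 and 0.012 m and y of saucer_b in the frame of cup_a between 0 and 0.024 m and height (world z) of cup_a between 0.002 and 0.01 m and x of saucer_a in the frame of cup_b between -0.012 and 0.012 m and y of saucer_a in the frame of cup_b between 0 and 0.024 m and height (world z) of cup_b between 0.002 and 0.01 m)) and angle between each of cup_a, cup_b, tamper, dosing_funnel's own z axis and vertical below 0.1 rad and horizontal distance between tamper and tamper_rest below 0.012 m and height (world z) of tamper between 0.001 and 0.009 m and horizontal distance between dosing_funnel and funnel_stand below 0.012 m and height (world z) of dosing_funnel between 0.003 and 0.011 m and x of teaspoon in the frame of spoon_tray between -0.022 and 0.022 m and y of teaspoon in the frame of spoon_tray between -0.028 and 0.028 m and height (world z) of teaspoon below 0.011 m and angle between teaspoon's own z axis and vertical below 0.15 rad and linear speed of each of cup_a, cup_b, tamper, dosing_funnel, teaspoon below 0.02 m/s and angular speed of each of cup_a, cup_b, tamper, dosing_funnel, teaspoon below 0.2 rad/s); the robot touches nothing.
It fails at once if the counter bell is pushed more than 20 mm (distance of counter_bell from where it was at the start of the episode above 0.02 m).
It also fails if it takes over 134 s, if anything falls off the work surface, if the arm or the gripper's body presses on something with over 40 N, if the wrist force passes 120 N, or if a joint passes its speed limit or range.

## Robot

A 7-joint arm with a two-finger parallel gripper is mounted at the origin on a cart in front of the work surface, level with it; the furniture and walls round the work are solid. World frame = base frame: x ahead of the robot, y to its left, z up, the work surface at z = 0. Lengths are in m, angles in rad, forces in N, time in s.
With the tool pointing down it reaches from about 0.35 to 0.9 m from the base axis. Payload 7.2 kg.
Tool frame: the origin (TCP) lies at the very end of the fingers, on their centre line; the grasp point (between the pads) lies 19 mm behind it; z points along the fingers, y is the line along which they close (so a half turn about z gives the same grasp; the last joint's range is limited). The gripper opens to 85 mm and grips with 20 to 120 N. Pads are 22 mm wide; open, the fingers measure 114 mm over their backs; the gripper's body (76 mm by 85 mm) begins 54 mm behind the grasp point. The pads swing forward as they close: fully open they stand 13 mm farther back than shut.
Start: joints at [1.151, 0.411, -0.013, 1.596, 0.006, 1.134, -0.082], TCP at [0.215, -0.587, 0.231] pointing down, gripper open.
Joint ranges: [-2.95, 2.95], [-0.29, 1.99], [-1.47, 1.44], [0.14, 2.54], [-1.03, 4.17], [0.13, 1.85], [-2.86, 2.86]. Speed limits (rad/s): [2.39, 2.39, 3.01, 3.01, 3.14, 3.14, 3.14].

## Interface

Orientations are given as a rotation vector (axis times angle).
In Python, from bench import sense, read_camera, calibration, hand_in, boxes_of, silhouettes gives the robot as it stands.
- The arm moves only by the tool apply_moves, never from a script. Its argument "steps" is a list of rows, each a list of 5 numbers: the shift along the tool's x, y, z in m, then the turn about the tool's z in rad, then the gripper's target within -1 to 1 (fully open at 1, half-way at 0, shut at -1). A call has 1 to 5 rows; each row is the pose to reach, as a shift and turn from the pose commanded when the call began, along the tool's axes at that moment; what a row does not reach only later rows make up. A row lasts 1/10 s, in which the tool goes at most 50 mm and 8.59 degrees, less where a joint would pass 70% of its speed; a pose out of reach is approached as far as the arm can. A call with a gripper value outside its range is refused whole. The fingers move at their own pace and stop on an object; the grip force is fixed at half the most. Time passes only in rows, so rows that repeat a pose let the fingers close. It gives the time, the measured TCP pose, the force, the opening and the grip force at its end, in the units of the state.
- sense(): the state, without advancing time (a new reading comes with each control period).
- read_camera(name): name is "scene" or "top" or "wrist"; returns (picture, depth): 400x640x3 uint8, red, green, blue; 400x640 float32, m along the optical axis (not along the pixel's ray), 0 where there is no reading.
- calibration(name): a dict with "intrinsics" (3x3 intrinsics, pixels), "extrinsics" (4x4, takes a point from world to camera coordinates); the wrist camera has in their place "tool_from_camera" (4x4, takes a point from camera to tool coordinates, whose origin is the TCP and whose axes are the flange's). Camera axes: x right, y down, z forward; pixel columns grow to the right and rows downward; lengths in m; the calibration is good to about 2 mm. A picture is of the moment at which its call begins: read the wrist's pose just before it. calibration takes no time and is no camera call.
- hand_in(): hands the job in; it is judged then, once.
Trained networks look in the newest picture that a camera, given by its name, has taken for a name from the list of things; names that differ only in an ending like _2 or _b are one class to them, and where a whole thing is asked for, a point or a joint stands for the part that bears it (a point fixed in the world has none). Each returns a list of dicts, best first, with "confidence" (0 to 1); they miss things now and then, are a little off and sometimes report something else, mostly with a low value. They report only what shows in the picture. A call takes as long as a camera call. They do not tell look-alikes from the thing itself.
- boxes_of(camera, query): "at" ([column, row] in pixels, amid what is visible of it).
- silhouettes(camera, query): "mask" (400x640 bool, what is visible of it) and "at" ([column, row] in pixels, amid what is visible of it).
The state is a dict: "t": time; "joint_positions": joint angles; "joint_vel": joint speeds; "joint_torque": joint torques, N m; "ee_pos": TCP position; "tool_rot": TCP orientation; "force": force on the tool from outside, world axes, zero at the start; "ft_torque": the same for the moment, N m; "finger_gap": opening from 0.0 (shut) to 1.0 (fully open); "grasp_force": force on a finger pad.
Only numpy, scipy, OpenCV 4.12 (cv2) and the standard library are available. Lean on these libraries where they do the work, as an engineer would, in place of code of your own. Each camera call takes 0.05 s, during which the arm holds its last target. There are 200 camera calls.

## Working session

There is one attempt and no reset: what is moved stays moved. The work goes in short steps, Python scripts to look and compute and a tool call to move; the robot and the scene stay as the last step left them, time stands still between calls to the robot, and variables do not carry over. Pictures are saved under pics/ and viewed, at most 14 in all, crops included, and the job is handed in when it is done.

Besides the shell and the picture viewer there is one more tool, called by a JSON object that holds its "method" and its "body", one argument or row to a line. apply_moves: Moves the arm, as the interface text tells. Its arguments: {"type":"object","properties":{"steps":{"type":"array","items":{"type":"array","items":{"type":"number"}}}},"required":["steps"]}

```bash
ls; mkdir -p pics; cat > h.py <<'E'
import numpy as np, cv2
from bench import *
def cam(n):
    p,d=read_camera(n); c=calibration(n); K=np.array(c["intrinsics"])
    if n=="wrist": return p,d,K,None
    return p,d,K,np.linalg.inv(np.array(c["extrinsics"]))
def world(d,K,T):
    v,u=np.mgrid[:d.shape[0],:d.shape[1]]
    P=np.stack([(u-K[0,2])/K[0,0]*d,(v-K[1,2])/K[1,1]*d,d],-1)
    return P@T[:3,:3].T+T[:3,3]
def wristT(s):
    from scipy.spatial.transform import Rotation as R
    T=np.eye(4);T[:3,:3]=R.from_rotvec(s["tool_rot"]).as_matrix();T[:3,3]=s["ee_pos"]
    return T@np.array(calibration("wrist")["tool_from_camera"])
E
python3 - <<'E'
from h import *
s=sense(); print({k:np.round(v,3) for k,v in s.items()})
for n in("top","scene"):
    p,d,K,T=cam(n); cv2.imwrite(f"pics/{n}0.png",p[:,:,::-1]); np.savez(f"{n}0.npz",p=p,d=d,K=K,T=T); print(n,T.round(3).tolist(),K.round(1).tolist())
    W=world(d,K,T)
    for q in "cup_a tamper dosing_funnel teaspoon saucer_a tamper_rest funnel_stand spoon_tray counter_bell milk_jug".split():
        for r in silhouettes(n,q):
            m=r["mask"]&(d>0)
            if m.sum()<5: continue
            w=W[m]; print(q,round(r["confidence"],2),np.round(r["at"]),m.sum(),"mid",((np.percentile(w,2,0)+np.percentile(w,98,0))/2).round(3),"ext",(np.percentile(w,98,0)-np.percentile(w,2,0)).round(3),"zmax",np.percentile(w[:,2],98).round(3))
E
```

```text
pics
{'t': np.float64(0.0), 'joint_positions': array([ 1.151,  0.412, -0.013,  1.597,  0.006,  1.134, -0.082]), 'joint_vel': array([-0.001, -0.001, -0.001, -0.   , -0.001,  0.   ,  0.   ]), 'joint_torque': array([ 0.0000e+00, -6.0063e+01,  6.8300e-01, -2.9941e+01,  1.4000e-02,
        1.1000e-02,  0.0000e+00]), 'ee_pos': array([ 0.215, -0.586,  0.23 ]), 'tool_rot': array([-3.092e+00, -5.490e-01,  1.000e-03]), 'force': array([0.456, 0.215, 0.062]), 'ft_torque': array([-0.015,  0.039, -0.014]), 'grasp_force': np.float64(0.0), 'finger_gap': np.float64(1.0)}
top [[-0.018, -0.988, 0.155, 0.327], [-1.0, 0.019, 0.007, -0.009], [-0.01, -0.154, -0.988, 1.51], [0.0, 0.0, 0.0, 1.0]] [[506.3, 0.0, 317.3], [0.0, 506.3, 199.5], [0.0, 0.0, 1.0]]
cup_a 0.8 [313. 234.] 346 mid [0.458 0.006 0.03 ] ext [0.052 0.064 0.052] zmax 0.056
cup_a 0.77 [341. 268.] 357 mid [ 0.357 -0.069  0.03 ] ext [0.051 0.063 0.052] zmax 0.056
cup_a 0.58 [374. 235.] 378 mid [ 0.448 -0.169  0.027] ext [0.053 0.069 0.055] zmax 0.055
tamper 0.85 [388. 271.] 299 mid [ 0.35  -0.206  0.056] ext [0.049 0.049 0.083] zmax 0.097
tamper
[... 2347 characters left out ...]
.292  0.052] ext [0.031 0.029 0.087] zmax 0.095
tamper_rest 0.8 [417. 186.] 323 mid [ 0.511 -0.422  0.009] ext [0.086 0.111 0.019] zmax 0.019
funnel_stand 0.64 [417. 185.] 317 mid [ 0.511 -0.411  0.01 ] ext [0.086 0.088 0.018] zmax 0.019
funnel_stand 0.56 [203. 254.] 564 mid [0.506 0.391 0.029] ext [0.073 0.068 0.058] zmax 0.058
spoon_tray 0.82 [361. 187.] 704 mid [ 0.625 -0.237  0.011] ext [0.18  0.109 0.021] zmax 0.022
counter_bell 0.6 [252. 191.] 346 mid [0.755 0.136 0.031] ext [0.054 0.066 0.055] zmax 0.058
milk_jug 0.83 [317. 172.] 490 mid [ 0.766 -0.139  0.044] ext [0.09  0.068 0.085] zmax 0.087
milk_jug 0.49 [359. 185.] 748 mid [ 0.624 -0.239  0.011] ext [0.181 0.114 0.022] zmax 0.022
```

```bash
python3 - <<'E'
import cv2
p=cv2.imread("pics/top0.png")[80:320,170:500]; cv2.imwrite("pics/top0c.png",cv2.resize(p,None,fx=2.4,fy=2.4,interpolation=cv2.INTER_CUBIC))
E
```

```text
(no output)
```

View pics/top0c.png

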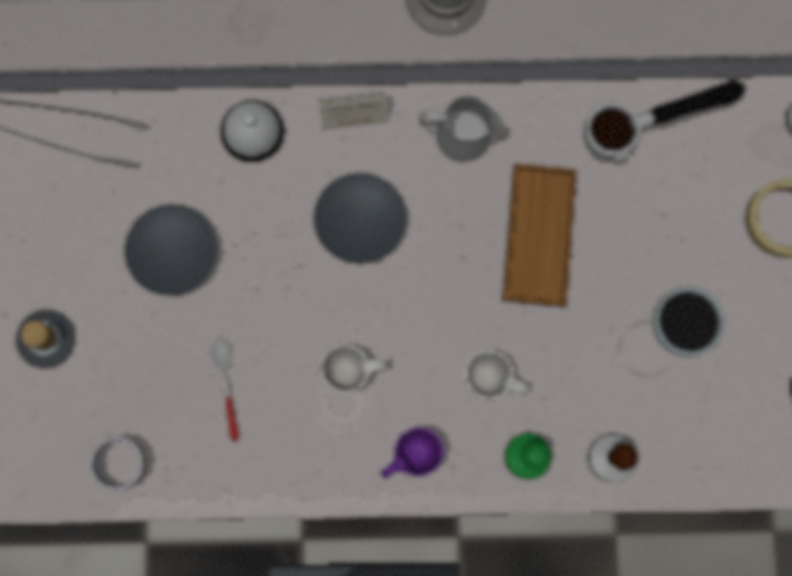

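View pics/scene0.png

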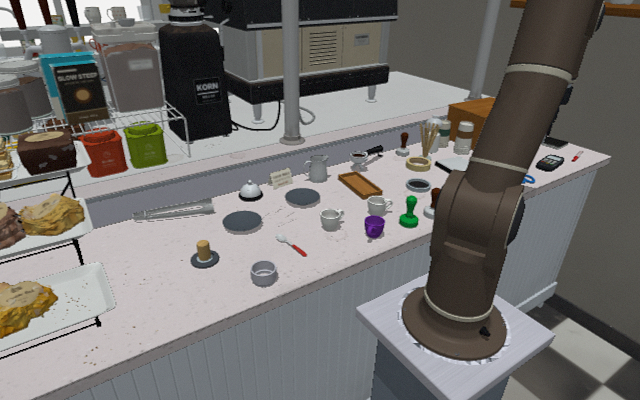

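Top picture: white cups at about (316,233) and (374,235), with the purple look-alike at (344,267). The tamper with the brown handle is at (425,270), the green look-alike at (390,270) and a third tamper far off at the back right. The ring is at (220,272) and the stand at (186,220). The spoon is at (264,240), the tray at (395,177), the saucers at (242,184) and (320,170), and the rest at (457,214). I'll work with the white cups and the brown-handled tamper in front, and fit their geometry now.

```bash
cat > fit.py <<'E'
from h import *
def circ(P):
    A=np.c_[2*P,np.ones(len(P))]; b=(P**2).sum(1); s=np.linalg.lstsq(A,b,rcond=None)[0]
    return s[:2],np.sqrt(s[2]+s[:2]@s[:2])
def sel(W,c,r,z0,z1): return W[(np.hypot(W[...,0]-c[0],W[...,1]-c[1])<r)&(W[...,2]>z0)&(W[...,2]<z1)]
def enc(P): (x,y),r=cv2.minEnclosingCircle(P[:,:2].astype(np.float32)); return np.round([x,y,r],4)
E
python3 - <<'E'
from fit import *
for n in("top","scene"):
    f=np.load(n+"0.npz"); W=world(f["d"],f["K"],f["T"]); W[f["d"]==0]=9
    t=sel(W,(.5,.1),.06,-.02,.02); z0=np.median(t[:,2]); W[...,2]-=z0; print(n,"table",z0.round(4))
    for nm,c in(("cup1",(.458,.006)),("cup2",(.448,-.169))):
        P=sel(W,c,.06,.003,.06); R=P[P[:,2]>.046]; ce=np.median(R[:,:2],0)
        print(nm,len(R),"rim enc",enc(R[np.hypot(*(R[:,:2]-ce).T)<.036]))
        far=P[np.hypot(*(P[:,:2]-ce).T)>.038]; print("  handle pts",len(far),far.mean(0).round(4) if len(far) else "")
    for nm,c,r,a,b in(("tamper top",(.347,-.31),.04,.06,.1),("tamper foot",(.347,-.31),.04,.015,.1),("funnel",(.35,.291),.05,.03,.05),("post",(.506,.391),.05,.045,.07),("disc",(.506,.391),.06,.003,.07),("rest",(.51,-.412),.06,.008,.03),("saucA",(.65,-.007),.09,.008,.03),("saucB",(.614,.23),.09,.008,.03),("bell",(.765,.127),.06,.01,.07)):
        P=sel(W,c,r,a,b); print(nm,len(P),enc(P) if len(P) else "", P[:,2].max().round(3) if len(P) else "")
    for nm,c,r,a in(("tray",(.625,-.233),.12,.008),("spoon",(.441,.165),.09,.004)):
        P=sel(W,c,r,a,.03); print(nm,len(P),[np.round(x,3) for x in cv2.minAreaRect((P[:,:2]*1000).astype(np.float32))])
E
```

```text
top table -0.0007
cup1 112 rim enc [ 0.4602 -0.0006  0.0339]
  handle pts 172 [0.456  0.018  0.0167]
cup2 111 rim enc [ 0.4403 -0.1757  0.0322]
  handle pts 205 [ 0.458  -0.1569  0.0175]
tamper top 114 [ 0.3464 -0.3092  0.0163] 0.1
tamper foot 308 [ 0.3461 -0.3091  0.0291] 0.1
funnel 105 [0.3503 0.2913 0.033 ] 0.044
post 105 [0.507  0.3867 0.017 ] 0.065
disc 572 [0.5061 0.3907 0.0599] 0.065
rest 363 [ 0.5099 -0.4121  0.0458] 0.024
saucA 748 [ 0.65   -0.0074  0.0898] 0.025
saucB 721 [0.6137 0.2335 0.0858] 0.023
bell 461 [0.7672 0.1267 0.0416] 0.068
tray 767 [array([ 629.076, -240.75 ]), array([213.027, 202.378]), np.float64(60.835)]
spoon 439 [array([439.545, 166.299]), array([173.467, 174.35 ]), np.float64(25.276)]
scene table 0.0
cup1 106 rim enc [0.456  0.0112 0.0349]
  handle pts 22 [ 0.4546 -0.0221  0.0276]
cup2 100 rim enc [ 0.4397 -0.1633  0.0352]
  handle pts 24 [ 0.4427 -0.1668  0.0294]
tamper top 84 [ 0.3441 -0.3019  0.016 ] 0.097
tamper foot 195 [ 0.3464 -0.2961  0.0251] 0.097
funnel 194 [0.3486 0.2946 0.0342] 0.04
post 109 [0.5058 0.3893 0.0182] 0.06
disc 531 [0.5056 0.4009 0.0477] 0.06
rest 166 [ 0.5096 -0.4083  0.0467] 0.02
saucA 279 [ 0.6492 -0.0084  0.0628] 0.021
saucB 355 [0.6154 0.2314 0.0619] 0.018
bell 275 [0.7741 0.1206 0.0504] 0.062
tray 399 [array([ 622.854, -230.296]), array([ 85.439, 181.863]), np.float64(82.839)]
spoon 120 [array([446.839, 171.408]), array([ 93.036, 114.882]), np.float64(65.506)]
```

```bash
cat > plan.py <<'E'
# usage: plan.py "x y z yaw g" ...   prints calls (rows in tool axes) from the current pose through the waypoints
import sys
from h import *
from scipy.spatial.transform import Rotation as R
s=sense(); M=R.from_rotvec(s["tool_rot"]).as_matrix(); p=np.array(s["ee_pos"]); yaw=np.arctan2(M[1,0],M[0,0])
print("t",round(s["t"],2),"now",p.round(4),"yaw",yaw.round(3),"j7",s["joint_positions"][6].round(2),"gap",s["finger_gap"].round(3),"az",np.arctan2(p[1],p[0]).round(2),"F",np.round(s["force"],1),"tilt",M[2].round(3))
rows=[]; g0=None
for w in sys.argv[1:]:
    v=[float(a) for a in w.split()]; q=np.array(v[:3]); sp=v[5] if len(v)>5 else .045
    n=max(1,int(np.ceil(np.linalg.norm(q-p)/sp-.01)),int(np.ceil(abs(v[3]-yaw)/.14)))
    for i in range(1,n+1): rows.append((p+(q-p)*i/n,yaw+(v[3]-yaw)*i/n,v[4]))
    p,yaw=q,v[3]
    for i in range(int(v[6]) if len(v)>6 else 0): rows.append((p,yaw,v[4]))
c=np.array(s["ee_pos"]); y=np.arctan2(M[1,0],M[0,0])
for k in range(0,len(rows),5):
    X=np.array([[np.cos(y),np.sin(y),0],[np.sin(y),-np.cos(y),0],[0,0,-1]]); o=[]
    for q,a,g in rows[k:k+5]:
        d=(X@(q-c)).round(3); da=round(y-a,2); o.append([*d.tolist(),da,g])
    c=c+X.T@d; y=y-da; print(str(o).replace(" ","").replace("-0.0,","0,"))
E
python3 plan.py "0.346 -0.309 0.19 0.84 1 0.045 1"; python3 -c "
from bench import calibration;print(calibration('wrist'))"
```

```text
{'intrinsics': array([[279.63482871,   0.        , 316.64225799],
       [  0.        , 279.63482871, 197.11284063],
       [  0.        ,   0.        ,   1.        ]]), 'tool_from_camera': array([[-2.79272939e-04, -9.63620350e-01, -2.67274660e-01,
         6.76850796e-02],
       [ 9.99999804e-01, -1.19222968e-04, -6.15049724e-04,
        -2.41951691e-04],
       [ 5.60809152e-04, -2.67274779e-01,  9.63620194e-01,
        -1.43606792e-01],
       [ 0.00000000e+00,  0.00000000e+00,  0.00000000e+00,
         1.00000000e+00]])}Traceback (most recent call last):
  File "plan.py", line 6, in <module>
    print("t",round(s["t"],2),"now",p.round(4),"yaw",yaw.round(3),"j7",s["joint_positions"][6].round(2),"gap",s["finger_gap"].round(3),"az",np.arctan2(p[1],p[0]).round(2),"F",np.round(s["force"],1),"tilt",M[2].round(3))
                                                                                                              ^^^^^^^^^^^^^^^^^^^^^
AttributeError: 'float' object has no attribute 'round'
```

```bash
sed -i 's/s\["joint_positions"\]\[6\].round(2)/round(s["joint_positions"][6],2)/;s/s\["finger_gap"\].round(3)/round(s["finger_gap"],3)/' plan.py
python3 plan.py "0.346 -0.309 0.19 0.84 1 0.045 1"
```

```text
t 1.1 now [ 0.2154 -0.5867  0.2313] yaw 0.352 j7 -0.08 gap 1.0 az -1.22 F [ 0.3 -0.  -0.2] tilt [-0.  0. -1.]
[[0.031,-0.031,0.006,np.float64(-0.07),1.0],[0.062,-0.062,0.012,np.float64(-0.14),1.0],[0.094,-0.092,0.018,np.float64(-0.21),1.0],[0.125,-0.123,0.024,np.float64(-0.28),1.0],[0.156,-0.154,0.03,np.float64(-0.35),1.0]]
[[0.04,-0.018,0.005,np.float64(-0.07),1.0],[0.08,-0.037,0.011,np.float64(-0.14),1.0],[0.08,-0.037,0.011,np.float64(-0.14),1.0]]
```

```bash
sed -i 's/round(y-a,2)/round(float(y-a),2)/' plan.py
```

{"method": "apply_moves", "body": {
  "steps": [
    [0.031,-0.031,0.006,-0.07,1],
    [0.062,-0.062,0.012,-0.14,1],
    [0.094,-0.092,0.018,-0.21,1],
    [0.125,-0.123,0.024,-0.28,1],
    [0.156,-0.154,0.03,-0.35,1]
  ]
}}

```text
t: 1.6
ee_pos: [0.3093, -0.3869, 0.2013]
tool_rot: [2.948, 1.084, 0.0]
force: [1.4, -0.2, 1.1]
finger_gap: 1.0
grasp_force: 0.0
```

{"method": "apply_moves", "body": {
  "steps": [
    [0.04,-0.018,0.005,-0.07,1],
    [0.08,-0.037,0.011,-0.14,1],
    [0.08,-0.037,0.011,-0.14,1]
  ]
}}

```text
t: 1.9
ee_pos: [0.3483, -0.303, 0.19]
tool_rot: [-2.859, -1.297, -0.002]
force: [0.7, 0.3, 1.0]
finger_gap: 1.001
grasp_force: 0.0
```

```bash
cat > wl.py <<'E'
# wrist look: save picture, npz with world points
import sys
from fit import *
def look(name):
    s=sense(); p,d,K,_=cam("wrist"); W=world(d,K,wristT(s)); W[d==0]=9
    cv2.imwrite(f"pics/{name}.png",p[:,:,::-1]); return s,p,W
E
python3 - <<'E'
from wl import *
s,p,W=look("w1"); print(s["t"],np.round(s["ee_pos"],4))
for nm,c,r,a,b in(("tamper top",(.346,-.309),.04,.06,.1),("foot",(.346,-.309),.04,.015,.035),("table",(.40,-.25),.02,-.02,.02)):
    P=sel(W,c,r,a,b); print(nm,len(P),enc(P) if len(P) else "", np.median(P[:,2]).round(3),P[:,2].max().round(3))
E
python3 plan.py "0.346 -0.309 0.1 0.84 1" "0.346 -0.309 0.055 0.84 1 0.03" "0.346 -0.309 0.055 0.84 -1 0.03 5" "0.346 -0.309 0.2 0.84 -1" "0.509 -0.412 0.15 0.9 -1 0.045 1"
```

```text
1.9 [ 0.3483 -0.303   0.19  ]
tamper top 1004 [ 0.3459 -0.3071  0.0164] 0.093 0.098
foot 1160 [ 0.3458 -0.3074  0.0291] 0.023 0.035
table 1004 [ 0.4    -0.25    0.0201] 0.001 0.003
t 1.95 now [ 0.3471 -0.3061  0.1904] yaw 0.847 j7 -0.17 gap 1.001 az -0.72 F [-0.5 -0.2  0.1] tilt [ 0. -0. -1.]
[[-0.001,0.001,0.045,0.0,1.0],[-0.003,0.001,0.09,0.01,1.0],[-0.003,0.001,0.113,0.01,1.0],[-0.003,0.001,0.135,0.01,1.0],[-0.003,0.001,0.135,0.01,-1.0]]
[[0.0,0.0,0.0,0,-1.0],[0.0,0.0,0.0,0,-1.0],[0.0,0.0,0.0,0,-1.0],[0.0,0.0,0.0,0,-1.0],[0.0,0.0,0.0,0,-1.0]]
[[0.0,0.0,-0.036,0,-1.0],[0.0,0.0,-0.072,0,-1.0],[0.0,0.0,-0.108,0,-1.0],[0.0,0.0,-0.145,0,-1.0],[0.007,0.038,-0.135,-0.01,-1.0]]
[[0.006,0.038,0.01,-0.02,-1.0],[0.012,0.076,0.02,-0.03,-1.0],[0.018,0.114,0.03,-0.04,-1.0],[0.024,0.152,0.04,-0.05,-1.0],[0.024,0.152,0.04,-0.05,-1.0]]
```

View pics/w1.png

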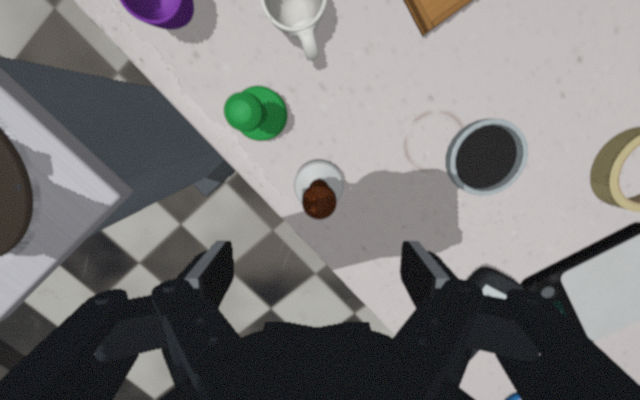

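Wrist picture: tamper at (318,190), green look-alike at (258,112), rest at (487,155), white cup at (297,12). The wrist fit agrees with the top view to within 2 mm, so I'll grip the tamper.

{"method": "apply_moves", "body": {
  "steps": [
    [-0.001,0.001,0.045,0,1],
    [-0.002,0.001,0.09,0,1],
    [-0.002,0.001,0.113,0,1],
    [-0.002,0.001,0.135,0,1],
    [-0.002,0.001,0.135,0,1]
  ]
}}

```text
t: 2.45
ee_pos: [0.3433, -0.3108, 0.053]
tool_rot: [-2.865, -1.279, 0.004]
force: [-0.2, -0.0, 0.4]
finger_gap: 1.004
grasp_force: 0.0
```

{"method": "apply_moves", "body": {
  "steps": [
    [0,0,0,0,-1],
    [0,0,0,0,-1],
    [0,0,0,0,-1],
    [0,0,0,0,-1],
    [0,0,0,0,-1]
  ]
}}

```text
t: 2.95
ee_pos: [0.3454, -0.3109, 0.0564]
tool_rot: [2.867, 1.283, 0.0]
force: [-3.1, 1.8, 8.0]
finger_gap: 0.35
grasp_force: 58.5
```

{"method": "apply_moves", "body": {
  "steps": [
    [0,0,0,0,-1],
    [0,0,0,0,-1],
    [0,0,-0.01,0,-1],
    [0,0,-0.03,0,-1],
    [0,0,-0.06,0,-1]
  ]
}}

```text
t: 3.45
ee_pos: [0.3442, -0.3097, 0.1153]
tool_rot: [-2.864, -1.283, 0.002]
force: [0.0, -0.2, -5.0]
finger_gap: 0.35
grasp_force: 60.1
```

```bash
python3 plan.py "0.4 -0.345 0.145 0.85 -1"  "0.5095 -0.412 0.14 0.88 -1 0.045 3"
```

```text
t 3.45 now [ 0.3442 -0.3097  0.1153] yaw 0.842 j7 -0.2 gap 0.35 az -0.73 F [ 0.  -0.2 -5. ] tilt [ 0.    -0.003 -1.   ]
[[0.005,0.033,-0.015,0,-1.0],[0.011,0.065,-0.03,-0.01,-1.0],[0.018,0.107,-0.028,-0.02,-1.0],[0.026,0.149,-0.026,-0.03,-1.0],[0.034,0.191,-0.025,-0.04,-1.0]]
[[0,0.0,0.0,0.0,-1.0],[0,0.0,0.0,0.0,-1.0],[0,0.0,0.0,0.0,-1.0]]
```

{"method": "apply_moves", "body": {
  "steps": [
    [0.005,0.033,-0.015,0,-1],
    [0.011,0.065,-0.03,-0.01,-1],
    [0.018,0.107,-0.028,-0.02,-1],
    [0.026,0.149,-0.026,-0.03,-1],
    [0.034,0.191,-0.025,-0.04,-1]
  ]
}}

```text
t: 3.95
ee_pos: [0.5113, -0.4132, 0.1407]
tool_rot: [-2.841, -1.341, 0.0]
force: [0.4, -0.9, -4.5]
finger_gap: 0.352
grasp_force: 60.3
```

{"method": "apply_moves", "body": {
  "steps": [
    [0,0,0,0,-1],
    [0,0,0,0,-1],
    [0,0,0,0,-1]
  ]
}}

```text
t: 4.25
ee_pos: [0.5093, -0.412, 0.1401]
tool_rot: [-2.84, -1.34, 0.002]
force: [0.3, -0.8, -4.1]
finger_gap: 0.347
grasp_force: 61.0
```

```bash
python3 - <<'E'
from wl import *
s,p,W=look("w2"); print(s["t"],np.round(s["ee_pos"],4))
c=(.51,-.412)
P=sel(W,c,.06,.008,.025);print("rest rim",len(P),enc(P))
P=sel(W,c,.06,.06,.13);print("tamper foot",len(P),enc(P),P[:,2].min(),P[:,2].max())
E
python3 plan.py "0.5095 -0.412 0.09 0.88 -1" "0.5095 -0.412 0.062 0.88 -1 0.014 2"
```

```text
4.25 [ 0.5093 -0.412   0.1401]
rest rim 1188 [ 0.5118 -0.411   0.044 ]
tamper foot 3898 [ 0.5107 -0.4085  0.0291] 0.08553277254575853 0.12998550047136842
t 4.3 now [ 0.5093 -0.4121  0.1404] yaw 0.882 j7 -0.2 gap 0.353 az -0.68 F [ 0.3  0.5 -4. ] tilt [-0.    -0.001 -1.   ]
[[0.0,0.0,0.025,0.0,-1.0],[0.0,0.0,0.05,0.0,-1.0],[0.0,0.0,0.064,0.0,-1.0],[0.0,0.0,0.078,0.0,-1.0],[0.0,0.0,0.078,0.0,-1.0]]
[[0.0,0.0,0.0,0.0,-1.0]]
```

View pics/w2.png

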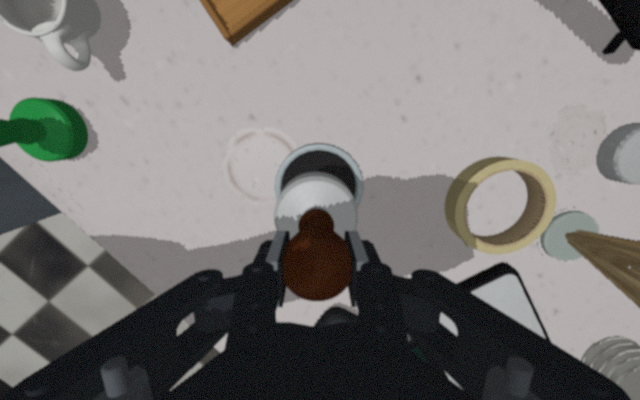

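The picture shows the tamper's foot (315,205) just short of the rest (320,175). I'll shift 2-3 mm, lower and release.

{"method": "apply_moves", "body": {
  "steps": [
    [-0.001,0.002,0.025,0,-1],
    [-0.001,0.002,0.05,0,-1],
    [-0.001,0.002,0.064,0,-1],
    [-0.001,0.002,0.078,0,-1],
    [-0.001,0.002,0.078,0,-1]
  ]
}}

```text
t: 4.8
ee_pos: [0.5107, -0.4142, 0.0617]
tool_rot: [-2.84, -1.34, 0.001]
force: [-0.4, -0.6, -4.2]
finger_gap: 0.353
grasp_force: 61.3
```

{"method": "apply_moves", "body": {
  "steps": [
    [0,0,0,0,-1],
    [0,0,0,0,0.6],
    [0,0,0,0,0.6],
    [0,0,0,0,0.6],
    [0,0,0,0,0.6]
  ]
}}

```text
t: 5.3
ee_pos: [0.5117, -0.4148, 0.0629]
tool_rot: [2.84, 1.34, 0.001]
force: [-0.5, -0.4, 0.4]
finger_gap: 0.8
grasp_force: 0.0
```

{"method": "apply_moves", "body": {
  "steps": [
    [0,0,-0.02,0,1],
    [0,0,-0.05,0,1],
    [0,0,-0.09,0,1],
    [0,0,-0.13,0,1]
  ]
}}

```text
t: 5.7
ee_pos: [0.5111, -0.4144, 0.1935]
tool_rot: [-2.841, -1.341, 0.0]
force: [0.6, -0.5, 0.6]
finger_gap: 0.998
grasp_force: 0.0
```

```bash
python3 - <<'E'
from wl import *
s,p,W=look("w3"); print(s["t"],np.round(s["ee_pos"],4))
c=(.51,-.412)
P=sel(W,c,.06,.008,.02);print("rest rim",len(P),enc(P))
P=sel(W,c,.036,.025,.12);print("tamper",len(P),enc(P),P[:,2].max())
P=sel(W,c,.036,.08,.12);print("top",len(P),enc(P),P[:,2].max())
E
python3 plan.py "0.44 -0.17 0.2 1.2 1 0.045 3"
```

```text
5.7 [ 0.5111 -0.4144  0.1935]
rest rim 1295 [ 0.5117 -0.411   0.044 ]
tamper 2146 [ 0.5133 -0.4115  0.0286] 0.102549772152188
top 1033 [ 0.5133 -0.4118  0.0164] 0.102549772152188
t 5.75 now [ 0.514  -0.4163  0.2017] yaw 0.882 j7 -0.18 gap 1.0 az -0.68 F [ 2.6 -1.3  4.8] tilt [ 0.001  0.01  -1.   ]
[[0.024,-0.036,0.0,-0.05,1.0],[0.048,-0.071,0.001,-0.11,1.0],[0.071,-0.107,0.001,-0.16,1.0],[0.095,-0.142,0.001,-0.21,1.0],[0.119,-0.178,0.001,-0.27,1.0]]
[[0.033,-0.028,0.001,-0.05,1.0],[0.033,-0.028,0.001,-0.05,1.0],[0.033,-0.028,0.001,-0.05,1.0],[0.033,-0.028,0.001,-0.05,1.0]]
```

The tamper stands within 2 mm of the rest's middle. Next, cup 2.

{"method": "apply_moves", "body": {
  "steps": [
    [0.024,-0.036,0,-0.05,1],
    [0.048,-0.071,0,-0.11,1],
    [0.071,-0.107,0,-0.16,1],
    [0.095,-0.142,0,-0.21,1],
    [0.119,-0.178,0,-0.27,1]
  ]
}}

```text
t: 6.25
ee_pos: [0.4491, -0.2081, 0.1925]
tool_rot: [2.632, 1.713, 0.001]
force: [0.3, 0.2, 1.0]
finger_gap: 1.003
grasp_force: 0.0
```

{"method": "apply_moves", "body": {
  "steps": [
    [0.033,-0.028,0,-0.05,1],
    [0.033,-0.028,0,-0.05,1],
    [0.033,-0.028,0,-0.05,1]
  ]
}}

```text
t: 6.55
ee_pos: [0.4377, -0.1677, 0.1929]
tool_rot: [2.589, 1.777, 0.001]
force: [0.7, -1.3, 0.3]
finger_gap: 1.0
grasp_force: 0.0
```

```bash
cat > cup.py <<'E'
from wl import *
def cup(W,c,zs=0):
    # bowl centre from rim points (handle excluded by iterated circle fit), handle direction from far points
    P=sel(W,c,.075,.02+zs,.06+zs); R=P[P[:,2]>P[:,2].max()-.007][:,:2]; ce=np.median(R,0)
    for _ in range(8):
        q=R[np.hypot(*(R-ce).T)<.034]; e=enc(q); ce=e[:2]
    far=P[np.hypot(*(P[:,:2]-ce).T)>.037][:,:2]; far=far[np.hypot(*(far-ce).T)<.06]
    h=far.mean(0)-ce; return ce,e[2],np.arctan2(h[1],h[0]),len(far),P[:,2].max()
E
python3 - <<'E'
from cup import *
s,p,W=look("w4"); print(s["t"],np.round(s["ee_pos"],4))
for r in silhouettes("wrist","cup_a"):
    w=W[r["mask"]]; w=w[(w[:,2]>.01)&(w[:,2]<.07)]; c=np.median(w[:,:2],0); print(round(r["confidence"],2),np.round(r["at"]),len(w),c.round(3),p[r["mask"]].mean(0).round(),cup(W,c))
E
```

```text
6.55 [ 0.4377 -0.1677  0.1929]
0.74 [204. 124.] 2919 [ 0.344 -0.062] [ 87.  47. 113.] (array([ 0.3477, -0.0596]), np.float64(0.034), np.float64(-0.7498010374829726), 363, np.float64(0.05499780860627557))
0.69 [323. 176.] 2196 [ 0.443 -0.167] [157. 156. 153.] (array([ 0.4406, -0.1696]), np.float64(0.0339), np.float64(1.0199020416485234), 215, np.float64(0.0549054118969749))
0.63 [271.  14.] 1435 [ 0.456 -0.008] [167. 167. 163.] (array([ 0.4505, -0.0051]), np.float64(0.0308), np.float64(nan), 0, np.float64(0.05493189086447686))cup.py:8: RuntimeWarning: Mean of empty slice.
  h=far.mean(0)-ce; return ce,e[2],np.arctan2(h[1],h[0]),len(far),P[:,2].max()
  ret = um.true_divide(
```

View pics/w4.png

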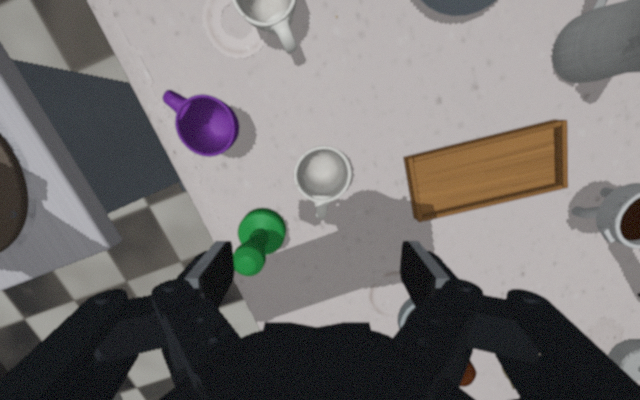

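```bash
cat > cup.py <<'E'
from wl import *
def cups(W,p,cam="wrist",zs=0):
    for r in silhouettes(cam,"cup_a"):
        m=r["mask"]; w=W[m]; w=w[(w[:,2]>.012+zs)&(w[:,2]<.065+zs)]; col=p[m].mean(0)
        if len(w)<50: continue
        R=w[w[:,2]>np.percentile(w[:,2],98)-.006][:,:2]; g=np.median(w[:,:2],0)
        best=max(((np.sum(np.abs(np.hypot(*(R-(g+[a,b])).T)-.0278)<.0025),a,b) for a in np.arange(-.02,.02,.001) for b in np.arange(-.02,.02,.001)))
        ce=g+best[1:]; d=w[:,:2]-ce; rr=np.hypot(*d.T); far=d[(rr>.034)&(rr<.058)]
        print(round(r["confidence"],2),np.round(r["at"]),"rgb",col.round(),"centre",ce.round(4),"rim",best[0],len(R),"handle n",len(far),"dir",np.round(np.arctan2(*np.median(far,0)[::-1]),2) if len(far) else "","zmax",np.percentile(w[:,2],98).round(4))
E
python3 - <<'E'
from cup import *
s,p,W=look("w5"); print(s["t"],np.round(s["ee_pos"],4)); np.savez("w5.npz",W=W); cups(W,p)
E
```

```text
6.65 [ 0.4379 -0.1692  0.1925]
0.88 [323. 174.] rgb [158. 157. 154.] centre [ 0.4476 -0.1572] rim 653 857 handle n 143 dir -1.98 zmax 0.0539
0.76 [200. 124.] rgb [ 86.  46. 112.] centre [ 0.3575 -0.0704] rim 764 1021 handle n 240 dir 2.09 zmax 0.0539
0.58 [270.  14.] rgb [165. 165. 162.] centre [ 0.4374 -0.0299] rim 227 763 handle n 518 dir 1.49 zmax 0.054
```

Wrist picture: white cup at (323,175) with its handle pointing down, purple at (205,125), green at (258,235). Bowl centre is (0.4476,-0.1572), so I'll descend and grip.

```bash
python3 plan.py "0.4476 -0.1572 0.12 1.165 1" "0.4476 -0.1572 0.021 1.165 1 0.04 1"
```

```text
t 6.75 now [ 0.4378 -0.1692  0.1922] yaw 1.2 j7 -0.21 gap 0.997 az -0.37 F [-0.7 -0.4  0.1] tilt [-0.  0. -1.]
[[0.007,0.002,0.036,0.02,1.0],[0.015,0.005,0.072,0.03,1.0],[0.015,0.005,0.105,0.03,1.0],[0.015,0.005,0.138,0.03,1.0],[0.015,0.005,0.171,0.03,1.0]]
[[0,0,0.0,0.0,1.0]]
```

{"method": "apply_moves", "body": {
  "steps": [
    [0.007,0.002,0.036,0.02,1],
    [0.015,0.005,0.072,0.03,1],
    [0.015,0.005,0.105,0.03,1],
    [0.015,0.005,0.138,0.03,1],
    [0.015,0.005,0.171,0.03,1]
  ]
}}

```text
t: 7.25
ee_pos: [0.4477, -0.1568, 0.0197]
tool_rot: [-2.619, -1.735, -0.0]
force: [1.6, -0.4, -0.1]
finger_gap: 1.0
grasp_force: 0.0
```

{"method": "apply_moves", "body": {
  "steps": [
    [0,0,0,0,1],
    [0,0,0,0,-1],
    [0,0,0,0,-1],
    [0,0,0,0,-1],
    [0,0,0,0,-1]
  ]
}}

```text
t: 7.75
ee_pos: [0.4489, -0.1564, 0.0232]
tool_rot: [2.616, 1.735, 0.003]
force: [-1.4, -0.2, 8.5]
finger_gap: 0.656
grasp_force: 63.6
```

{"method": "apply_moves", "body": {
  "steps": [
    [0,0,0,0,-1],
    [0,0,-0.01,0,-1],
    [0,0,-0.04,0,-1],
    [0,0,-0.08,0,-1],
    [0,0,-0.12,0,-1]
  ]
}}

```text
t: 8.25
ee_pos: [0.4472, -0.1556, 0.1435]
tool_rot: [-2.617, -1.737, -0.0]
force: [0.2, -1.0, -1.0]
finger_gap: 0.658
grasp_force: 64.1
```

```bash
python3 plan.py "0.65 -0.0078 0.14 1.57 -1 0.04 3"
```

```text
t 8.25 now [ 0.4472 -0.1556  0.1435] yaw 1.172 j7 -0.32 gap 0.658 az -0.33 F [ 0.2 -1.  -1. ] tilt [ 0. -0. -1.]
[[0.031,0.019,0.001,-0.06,-1.0],[0.061,0.037,0.001,-0.11,-1.0],[0.092,0.056,0.002,-0.17,-1.0],[0.123,0.074,0.002,-0.23,-1.0],[0.154,0.093,0.003,-0.28,-1.0]]
[[0.024,0.026,0.0,-0.06,-1.0],[0.048,0.052,0.001,-0.12,-1.0],[0.048,0.052,0.001,-0.12,-1.0],[0.048,0.052,0.001,-0.12,-1.0],[0.048,0.052,0.001,-0.12,-1.0]]
```

{"method": "apply_moves", "body": {
  "steps": [
    [0.031,0.019,0,-0.06,-1],
    [0.061,0.037,0,-0.11,-1],
    [0.092,0.056,0,-0.17,-1],
    [0.123,0.074,0,-0.23,-1],
    [0.154,0.093,0,-0.28,-1]
  ]
}}

```text
t: 8.75
ee_pos: [0.5941, -0.0494, 0.1427]
tool_rot: [2.347, 2.087, 0.001]
force: [-0.6, -0.2, -1.0]
finger_gap: 0.654
grasp_force: 64.1
```

{"method": "apply_moves", "body": {
  "steps": [
    [0.024,0.026,0,-0.06,-1],
    [0.048,0.052,0,-0.12,-1],
    [0.048,0.052,0,-0.12,-1],
    [0.048,0.052,0,-0.12,-1]
  ]
}}

```text
t: 9.15
ee_pos: [0.6503, -0.0079, 0.1418]
tool_rot: [-2.219, -2.223, -0.0]
force: [-0.5, -0.1, -1.1]
finger_gap: 0.654
grasp_force: 64.2
```

```bash
python3 - <<'E'
from cup import *
s,p,W=look("w6"); print(s["t"],np.round(s["ee_pos"],4)); cups(W,p,zs=.11)
c=(.65,-.008); P=sel(W,c,.066,.009,.03);print("saucer rim",len(P),enc(P),circ(P[:,:2]))
t=sel(W,c,.09,-.01,.006); print("table z",np.median(t[:,2]))
E
python3 plan.py
```

```text
9.15 [ 0.6503 -0.0079  0.1418]
0.93 [318. 267.] rgb [121. 121. 118.] centre [ 0.6504 -0.0085] rim 3215 3341 handle n 0 dir  zmax 0.1721
saucer rim 4619 [ 0.6504 -0.0055  0.0597] (array([ 0.65029535, -0.00448793]), np.float64(0.05043113136632428))
table z 0.0009605540680224511
t 9.25 now [ 0.6496 -0.0097  0.1417] yaw 1.57 j7 -0.3 gap 0.655 az -0.01 F [-0.5 -0.6 -0.2] tilt [-0.001 -0.    -1.   ]
```

View pics/w6.png

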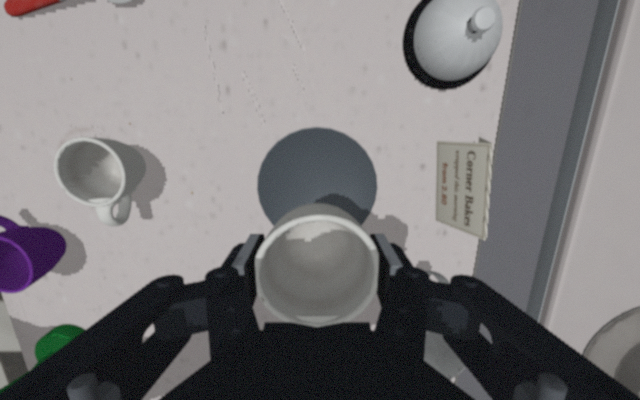

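The picture shows the cup held over the saucer, with its bowl centre within 2 mm of the saucer's centre. Lowering and releasing.

{"method": "apply_moves", "body": {
  "steps": [
    [0.002,0,0.04,0,-1],
    [0.002,0,0.075,0,-1],
    [0.002,0,0.1,0,-1],
    [0.002,0,0.113,0,-1],
    [0.002,0,0.113,0,-1]
  ]
}}

```text
t: 9.75
ee_pos: [0.6497, -0.0076, 0.0288]
tool_rot: [2.222, 2.221, -0.002]
force: [0.4, 0.5, -0.4]
finger_gap: 0.655
grasp_force: 66.6
```

{"method": "apply_moves", "body": {
  "steps": [
    [0,0,0,0,-1],
    [0,0,0,0,1],
    [0,0,0,0,1],
    [0,0,0,0,1],
    [0,0,-0.01,0,1]
  ]
}}

```text
t: 10.25
ee_pos: [0.6495, -0.0067, 0.0376]
tool_rot: [-2.219, -2.222, 0.003]
force: [-0.0, 0.6, -0.6]
finger_gap: 1.0
grasp_force: 0.0
```

{"method": "apply_moves", "body": {
  "steps": [
    [0,0,-0.04,0,1],
    [0,0,-0.08,0,1],
    [0,0,-0.12,0,1],
    [0,0,-0.16,0,1],
    [0,0,-0.16,0,1]
  ]
}}

```text
t: 10.75
ee_pos: [0.6536, -0.0057, 0.2058]
tool_rot: [2.215, 2.217, 0.012]
force: [0.7, 0.4, -0.9]
finger_gap: 0.998
grasp_force: 0.0
```

```bash
python3 - <<'E'
from cup import *
s,p,W=look("w7"); print(s["t"],np.round(s["ee_pos"],4)); cups(W,p)
c=(.65,-.008); P=sel(W,c,.066,.009,.02);print("saucer rim",len(P),enc(P))
E
python3 plan.py "0.457 0.005 0.19 1.57 1 0.045 3"
```

```text
10.75 [ 0.6536 -0.0057  0.2058]
0.86 [139. 165.] rgb [132. 132. 129.] centre [0.4588 0.0166] rim 795 1019 handle n 323 dir -1.44 zmax 0.0537
0.73 [388. 287.] rgb [94. 96. 95.] centre [ 0.7544 -0.141 ] rim 229 249 handle n 297 dir 1.74 zmax 0.0641
0.64 [ 60. 230.] rgb [67. 36. 89.] centre [ 0.3578 -0.0699] rim 772 992 handle n 345 dir 2.08 zmax 0.0535
0.55 [311. 193.] rgb [149. 149. 146.] centre [ 0.6488 -0.0084] rim 590 784 handle n 160 dir -1.57 zmax 0.0598
saucer rim 4371 [ 0.6503 -0.0056  0.0596]
t 10.85 now [ 0.651  -0.0065  0.2003] yaw 1.572 j7 -0.28 gap 1.0 az -0.01 F [ 0.7 -0.4  0.5] tilt [-0.     0.003 -1.   ]
[[0.002,-0.039,0.002,0.0,1.0],[0.005,-0.078,0.004,0.0,1.0],[0.007,-0.116,0.006,0.0,1.0],[0.009,-0.155,0.008,0.0,1.0],[0.012,-0.194,0.01,0.0,1.0]]
[[0,0.0,0.0,0.0,1.0],[0,0.0,0.0,0.0,1.0],[0,0.0,0.0,0.0,1.0]]
```

Cup 2 is placed, about 3 mm off centre. Cup 1: bowl at (0.459,0.017), handle direction -1.44.

```bash
python3 plan.py "0.459 0.0165 0.14 1.7 1 0.045" "0.459 0.0165 0.021 1.7 1 0.04 1"
```

```text
t 10.85 now [ 0.651  -0.0065  0.2003] yaw 1.572 j7 -0.28 gap 1.0 az -0.01 F [ 0.7 -0.4  0.5] tilt [-0.     0.003 -1.   ]
[[0.005,-0.038,0.012,-0.03,1.0],[0.009,-0.077,0.024,-0.05,1.0],[0.014,-0.115,0.036,-0.08,1.0],[0.019,-0.154,0.048,-0.1,1.0],[0.023,-0.192,0.06,-0.13,1.0]]
[[0.0,0.0,0.04,0.0,1.0],[0.0,0.0,0.08,0.0,1.0],[0.0,0.0,0.119,0.0,1.0],[0.0,0.0,0.119,0.0,1.0]]
```

{"method": "apply_moves", "body": {
  "steps": [
    [0.005,-0.038,0.01,-0.03,1],
    [0.009,-0.077,0.02,-0.05,1],
    [0.014,-0.115,0.03,-0.08,1],
    [0.019,-0.154,0.04,-0.1,1],
    [0.023,-0.192,0.05,-0.13,1]
  ]
}}

```text
t: 11.35
ee_pos: [0.4557, 0.0163, 0.1469]
tool_rot: [-2.069, -2.362, 0.002]
force: [0.6, 0.2, 0.3]
finger_gap: 1.0
grasp_force: 0.0
```

{"method": "apply_moves", "body": {
  "steps": [
    [0,0,0,0,1],
    [0,0,0,0,1]
  ]
}}

```text
t: 11.55
ee_pos: [0.4575, 0.016, 0.1478]
tool_rot: [-2.071, -2.362, 0.002]
force: [0.4, 0.1, 0.1]
finger_gap: 1.0
grasp_force: 0.0
```

```bash
python3 - <<'E'
from cup import *
s,p,W=look("w8"); print(s["t"],np.round(s["ee_pos"],4)); cups(W,p)
E
python3 plan.py "0.459 0.0165 0.021 1.7 1 0.04 1"
```

```text
11.55 [0.4575 0.016  0.1478]
0.98 [187. 240.] rgb [ 80.  46. 103.] centre [ 0.3185 -0.0525] rim 206 631 handle n 282 dir 0.24 zmax 0.0535
0.75 [510. 250.] rgb [132. 132. 130.] centre [ 0.6489 -0.0082] rim 1093 1317 handle n 413 dir -1.64 zmax 0.0594
0.72 [317. 199.] rgb [146. 145. 142.] centre [0.4584 0.0165] rim 855 1100 handle n 163 dir -1.49 zmax 0.0537
t 11.65 now [0.4593 0.0161 0.1483] yaw 1.701 j7 -0.22 gap 0.997 az 0.04 F [ 0.  -0.2  0.4] tilt [ 0.     0.001 -1.   ]
[[0.0,0,0.032,0.0,1.0],[0.0,0,0.064,0.0,1.0],[0.0,0,0.095,0.0,1.0],[0.0,0,0.127,0.0,1.0],[0.0,0,0.127,0.0,1.0]]
```

{"method": "apply_moves", "body": {
  "steps": [
    [0,0,0.032,0.02,1],
    [0,0,0.064,0.03,1],
    [0,0,0.095,0.03,1],
    [0,0,0.127,0.03,1],
    [0,0,0.127,0.03,1]
  ]
}}

```text
t: 12.15
ee_pos: [0.4568, 0.0162, 0.018]
tool_rot: [-2.103, -2.327, 0.006]
force: [0.6, -0.5, 0.4]
finger_gap: 0.999
grasp_force: 0.0
```

{"method": "apply_moves", "body": {
  "steps": [
    [0,0,0,0,-1],
    [0,0,0,0,-1],
    [0,0,0,0,-1],
    [0,0,0,0,-1],
    [0,0,0,0,-1]
  ]
}}

```text
t: 12.65
ee_pos: [0.4598, 0.0164, 0.0231]
tool_rot: [2.105, 2.329, 0.004]
force: [-1.6, 0.6, 8.1]
finger_gap: 0.657
grasp_force: 63.3
```

{"method": "apply_moves", "body": {
  "steps": [
    [0,0,-0.01,0,-1],
    [0,0,-0.04,0,-1],
    [0,0,-0.08,0,-1],
    [0,0,-0.12,0,-1],
    [0,0,-0.12,0,-1]
  ]
}}

```text
t: 13.15
ee_pos: [0.4616, 0.0167, 0.147]
tool_rot: [2.102, 2.325, 0.009]
force: [0.1, -0.6, -1.3]
finger_gap: 0.653
grasp_force: 64.0
```

```bash
python3 plan.py "0.6145 0.232 0.14 1.93 -1 0.04 3"
```

```text
t 13.15 now [0.4616 0.0167 0.147 ] yaw 1.672 j7 -0.26 gap 0.653 az 0.04 F [ 0.1 -0.6 -1.3] tilt [-0.001  0.009 -1.   ]
[[0.028,0.025,0.001,-0.04,-1.0],[0.057,0.05,0.002,-0.07,-1.0],[0.085,0.075,0.003,-0.11,-1.0],[0.114,0.099,0.004,-0.15,-1.0],[0.142,0.124,0.005,-0.18,-1.0]]
[[0.023,0.03,0.001,-0.04,-1.0],[0.047,0.059,0.002,-0.08,-1.0],[0.047,0.059,0.002,-0.08,-1.0],[0.047,0.059,0.002,-0.08,-1.0],[0.047,0.059,0.002,-0.08,-1.0]]
```

{"method": "apply_moves", "body": {
  "steps": [
    [0.028,0.025,0,-0.04,-1],
    [0.057,0.05,0,-0.07,-1],
    [0.085,0.075,0,-0.11,-1],
    [0.114,0.099,0,-0.15,-1],
    [0.142,0.124,0,-0.18,-1]
  ]
}}

```text
t: 13.65
ee_pos: [0.5679, 0.171, 0.1415]
tool_rot: [1.887, 2.512, -0.0]
force: [1.3, -0.0, -1.4]
finger_gap: 0.656
grasp_force: 64.0
```

{"method": "apply_moves", "body": {
  "steps": [
    [0.023,0.03,0,-0.04,-1],
    [0.047,0.059,0,-0.08,-1],
    [0.047,0.059,0,-0.08,-1],
    [0.047,0.059,0,-0.08,-1]
  ]
}}

```text
t: 14.05
ee_pos: [0.6106, 0.2323, 0.1409]
tool_rot: [-1.784, -2.584, 0.001]
force: [-0.6, -0.7, -0.9]
finger_gap: 0.653
grasp_force: 64.1
```

```bash
python3 - <<'E'
from cup import *
s,p,W=look("w9"); print(s["t"],np.round(s["ee_pos"],4)); cups(W,p,zs=.11)
c=(.6145,.232); P=sel(W,c,.066,.009,.02);print("saucer rim",len(P),enc(P))
E
python3 plan.py "0.6145 0.233 0.029 1.93 -1 0.03 1"
```

```text
14.05 [0.6106 0.2323 0.1409]
0.59 [315. 265.] rgb [117. 116. 114.] centre [0.6105 0.2333] rim 3190 3315 handle n 0 dir  zmax 0.172
saucer rim 4379 [0.6145 0.2319 0.0595]
t 14.15 now [0.6107 0.2303 0.1411] yaw 1.931 j7 -0.39 gap 0.657 az 0.36 F [-0.2 -0.9 -0.3] tilt [-0.001 -0.001 -1.   ]
[[0.0,0.001,0.028,0.0,-1.0],[0.001,0.002,0.056,0.0,-1.0],[0.001,0.003,0.084,0.0,-1.0],[0.001,0.005,0.112,0.0,-1.0],[0.001,0.005,0.112,0.0,-1.0]]
```

{"method": "apply_moves", "body": {
  "steps": [
    [-0.001,0.004,0.04,0,-1],
    [-0.001,0.004,0.075,0,-1],
    [-0.001,0.004,0.1,0,-1],
    [-0.001,0.004,0.112,0,-1],
    [-0.001,0.004,0.112,0,-1]
  ]
}}

```text
t: 14.65
ee_pos: [0.6145, 0.2309, 0.0297]
tool_rot: [-1.788, -2.583, 0.002]
force: [-0.3, 0.8, -1.3]
finger_gap: 0.654
grasp_force: 65.6
```

{"method": "apply_moves", "body": {
  "steps": [
    [0,0,0,0,-1],
    [0,0,0,0,1],
    [0,0,0,0,1],
    [0,0,0,0,1],
    [0,0,-0.01,0,1]
  ]
}}

```text
t: 15.15
ee_pos: [0.6144, 0.2315, 0.0385]
tool_rot: [-1.786, -2.583, 0.003]
force: [0.6, 0.9, -0.1]
finger_gap: 0.998
grasp_force: 0.0
```

{"method": "apply_moves", "body": {
  "steps": [
    [0,0,-0.04,0,1],
    [0,0,-0.08,0,1],
    [0,0,-0.12,0,1],
    [0,0,-0.16,0,1],
    [0,0,-0.16,0,1]
  ]
}}

```text
t: 15.65
ee_pos: [0.6176, 0.2341, 0.2068]
tool_rot: [1.783, 2.58, 0.014]
force: [-0.1, 0.4, 0.2]
finger_gap: 0.997
grasp_force: 0.0
```

```bash
python3 - <<'E'
from cup import *
s,p,W=look("w10"); print(s["t"],np.round(s["ee_pos"],4)); cups(W,p)
c=(.6145,.232); P=sel(W,c,.066,.009,.02);print("saucer rim",len(P),enc(P))
E
python3 plan.py "0.44 0.165 0.17 1.9 1 0.045 2"
```

```text
15.65 [0.6176 0.2341 0.2068]
0.98 [311. 188.] rgb [145. 144. 141.] centre [0.6144 0.2319] rim 565 742 handle n 133 dir -1.22 zmax 0.0597
0.83 [ 40. 315.] rgb [64. 35. 83.] centre [ 0.3577 -0.0682] rim 447 657 handle n 302 dir 2.08 zmax 0.0531
saucer rim 4414 [0.6145 0.2318 0.0597]
t 15.75 now [0.6156 0.2324 0.2012] yaw 1.932 j7 -0.35 gap 1.003 az 0.36 F [-0.2 -0.7 -0.3] tilt [-0.     0.003 -1.   ]
[[0,-0.038,0.006,0.01,1.0],[0,-0.075,0.012,0.01,1.0],[-0.001,-0.113,0.019,0.02,1.0],[-0.001,-0.15,0.025,0.03,1.0],[-0.001,-0.188,0.031,0.03,1.0]]
[[0.0,0,0.0,0.0,1.0],[0.0,0,0.0,0.0,1.0]]
```

Cup 1 is dead centre. Now the spoon.

{"method": "apply_moves", "body": {
  "steps": [
    [0,-0.038,0.006,0.01,1],
    [0,-0.075,0.012,0.01,1],
    [-0.001,-0.113,0.019,0.02,1],
    [-0.001,-0.15,0.025,0.03,1],
    [-0.001,-0.188,0.031,0.03,1]
  ]
}}

```text
t: 16.25
ee_pos: [0.4374, 0.1636, 0.1669]
tool_rot: [-1.825, -2.555, 0.003]
force: [-0.3, 0.5, 0.7]
finger_gap: 1.0
grasp_force: 0.0
```

{"method": "apply_moves", "body": {
  "steps": [
    [0,0,0,0,1],
    [0,0,0,0,1]
  ]
}}

```text
t: 16.45
ee_pos: [0.439, 0.164, 0.1679]
tool_rot: [1.825, 2.557, -0.002]
force: [1.3, -0.4, -0.1]
finger_gap: 1.001
grasp_force: 0.0
```

```bash
python3 - <<'E'
from wl import *
s,p,W=look("w11"); print(s["t"],np.round(s["ee_pos"],4))
t=sel(W,(.42,.12),.03,-.02,.02); print("table",np.median(t[:,2]))
for r in silhouettes("wrist","teaspoon"):
    w=W[r["mask"]]; w=w[(w[:,2]<.03)&(w[:,2]>-.02)]; print(r["confidence"],np.round(r["at"]),len(w))
    if len(w)>20:
        rc=cv2.minAreaRect((w[:,:2]*1000).astype(np.float32)); print(rc)
        c=w[:,:2].mean(0); u=np.linalg.svd(w[:,:2]-c,full_matrices=False)[2][0]; a=(w[:,:2]-c)@u; b=(w[:,:2]-c)@[-u[1],u[0]]
        print("c",c,"u",u,"ext",a.min(),a.max())
        for q in np.arange(-.07,.07,.01):
            k=(a>q)&(a<q+.01)
            if k.sum(): print(q.round(2),"w",np.round([b[k].min(),b[k].max()],4),"z",np.percentile(w[k,2],[10,90]).round(4))
E
```

```text
16.45 [0.439  0.164  0.1679]
table 0.0008897260228239445
0.87 [342. 182.] 1269
((439.47344970703125, 160.78199768066406), (130.400634765625, 25.690780639648438), 12.665060043334961)
c [0.44878868 0.16516613] u [0.98850851 0.15116521] ext -0.07543623455604852 0.055311589051339045
-0.07 w [-0.0068  0.0062] z [0.0059 0.0082]
-0.06 w [-0.0064  0.0055] z [0.0074 0.0097]
-0.05 w [-0.0054  0.005 ] z [0.0085 0.0107]
-0.04 w [-0.0043  0.0046] z [0.0095 0.0118]
-0.03 w [-0.0035  0.0041] z [0.0105 0.0123]
-0.02 w [-0.0029  0.0037] z [0.0102 0.0121]
-0.01 w [-0.0029  0.0027] z [0.0103 0.0119]
0.0 w [-0.0026  0.003 ] z [0.0097 0.0112]
0.01 w [-0.009   0.0089] z [0.006  0.0092]
0.02 w [-0.0119  0.0122] z [0.0032 0.007 ]
0.03 w [-0.0126  0.0131] z [0.0025 0.0072]
0.04 w [-0.0118  0.0121] z [0.0036 0.0076]
0.05 w [-0.0075  0.0088] z [0.0068 0.0092]
```

View pics/w11.png

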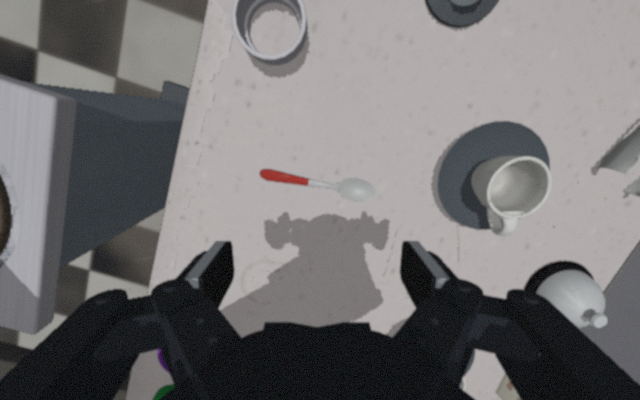

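Wrist picture: spoon at (318,182), red handle to the left and bowl at (355,189). The ring is at (270,25), and the cup on its saucer at (510,190).

```bash
python3 - <<'E'
from fit import *
W=np.load("w5.npz")["W"]
P=sel(W,(.625,-.233),.11,.017,.026)
m=np.zeros((300,300),np.uint8); ij=np.round((P[:,:2]-[.475,-.383])*1000).astype(int); m[ij[:,1].clip(0,299),ij[:,0].clip(0,299)]=255
m=cv2.morphologyEx(m,cv2.MORPH_CLOSE,np.ones((5,5)))
n,l,st,_=cv2.connectedComponentsWithStats(m); k=1+st[1:,4].argmax(); pts=np.argwhere(l==k)[:,::-1].astype(np.float32)
r=cv2.minAreaRect(pts); print("tray",r, np.array(r[0])/1000+[.475,-.383])
E
python3 plan.py "0.434 0.163 0.12 3.293 -0.5 0.045 2"
```

```text
tray ((150.095458984375, 152.1285400390625), (80.89959716796875, 177.3675079345703), 83.1572265625) [ 0.62509546 -0.23087146]
t 16.55 now [0.4405 0.1649 0.1683] yaw 1.901 j7 -0.37 gap 0.999 az 0.36 F [-0.7 -0.3 -0.8] tilt [ 0.  0. -1.]
[[0.0,-0.001,0.005,-0.14,-0.5],[0.0,-0.001,0.01,-0.28,-0.5],[0.0,-0.002,0.014,-0.42,-0.5],[0.0,-0.003,0.019,-0.56,-0.5],[0.0,-0.003,0.024,-0.7,-0.5]]
[[0.001,-0.001,0.005,-0.13,-0.5],[0.001,-0.001,0.01,-0.27,-0.5],[0.002,-0.002,0.015,-0.41,-0.5],[0.002,-0.002,0.019,-0.55,-0.5],[0.003,-0.003,0.024,-0.69,-0.5]]
[[-0.001,0.0,0.0,0,-0.5],[-0.001,0.0,0.0,0,-0.5]]
```

{"method": "apply_moves", "body": {
  "steps": [
    [0,-0.001,0.005,-0.14,-0.5],
    [0,-0.001,0.01,-0.28,-0.5],
    [0,-0.002,0.014,-0.42,-0.5],
    [0,-0.003,0.019,-0.56,-0.5],
    [0,-0.003,0.024,-0.7,-0.5]
  ]
}}

```text
t: 17.05
ee_pos: [0.4377, 0.1644, 0.144]
tool_rot: [-0.829, -3.03, -0.002]
force: [0.2, 0.0, -0.1]
finger_gap: 0.25
grasp_force: 0.0
```

{"method": "apply_moves", "body": {
  "steps": [
    [0.001,-0.001,0.005,-0.13,-0.5],
    [0.001,-0.001,0.01,-0.27,-0.5],
    [0.002,-0.002,0.015,-0.41,-0.5],
    [0.002,-0.002,0.019,-0.55,-0.5],
    [0.003,-0.003,0.024,-0.69,-0.5]
  ]
}}

```text
t: 17.55
ee_pos: [0.4338, 0.1634, 0.12]
tool_rot: [-0.244, 3.132, 0.002]
force: [0.2, -0.7, 0.2]
finger_gap: 0.254
grasp_force: 0.0
```

{"method": "apply_moves", "body": {
  "steps": [
    [0,0,0,0,-0.5],
    [0,0,0,0,-0.5]
  ]
}}

```text
t: 17.75
ee_pos: [0.4332, 0.1631, 0.1201]
tool_rot: [0.229, -3.133, -0.002]
force: [-0.1, -0.1, 0.4]
finger_gap: 0.253
grasp_force: 0.0
```

```bash
python3 - <<'E'
from wl import *
s,p,W=look("w12"); print(s["t"],np.round(s["ee_pos"],4))
for r in silhouettes("wrist","teaspoon"):
    w=W[r["mask"]]; w=w[(w[:,2]<.03)&(w[:,2]>-.02)]; print(r["confidence"],np.round(r["at"]),len(w))
    if len(w)>20:
        rc=cv2.minAreaRect((w[:,:2]*1000).astype(np.float32)); print(rc)
E
python3 plan.py "0.434 0.163 0.03 3.293 -0.5 0.04" "0.434 0.163 0.004 3.293 -0.5 0.01 2" 
```

```text
17.75 [0.4332 0.1631 0.1201]
0.98 [320. 215.] 1754
((441.4293518066406, 165.2057647705078), (136.01528930664062, 25.13649559020996), 7.771172523498535)
t 17.85 now [0.4332 0.163  0.1204] yaw -2.995 j7 0.79 gap 0.249 az 0.36 F [-0.7  0.5 -0.1] tilt [-0.     0.001 -1.   ]
[[0,0,0.002,-0.14,-0.5],[0,0,0.004,-0.28,-0.5],[0,0,0.006,-0.42,-0.5],[0,0,0.008,-0.56,-0.5],[0,0,0.01,-0.7,-0.5]]
[[0,0,0.002,-0.14,-0.5],[0,0,0.004,-0.28,-0.5],[0,0,0.006,-0.42,-0.5],[0,0,0.008,-0.56,-0.5],[0,0,0.01,-0.7,-0.5]]
[[0,0,0.002,-0.14,-0.5],[0,0,0.004,-0.28,-0.5],[0,0,0.006,-0.42,-0.5],[0,0,0.008,-0.56,-0.5],[0,0,0.01,-0.7,-0.5]]
[[0.0,0,0.002,-0.14,-0.5],[0.0,0,0.004,-0.28,-0.5],[0.0,0,0.006,-0.42,-0.5],[0.0,0,0.008,-0.55,-0.5],[0.0,0,0.01,-0.69,-0.5]]
[[0.0,0,0.002,-0.14,-0.5],[0.0,0,0.004,-0.28,-0.5],[0.0,0,0.006,-0.42,-0.5],[0.0,0,0.008,-0.56,-0.5],[0.0,0,0.01,-0.7,-0.5]]
[[0.0,0.0,0.002,-0.14,-0.5],[0.0,0.0,0.004,-0.28,-0.5],[0.0,0.0,0.006,-0.42,-0.5],[0.0,0.0,0.008,-0.56,-0.5],[0.0,0.0,0.01,-0.7,-0.5]]
[[0.0,0.001,0.002,-0.14,-0.5],[0.0,0.001,0.004,-0.28,-0.5],[0.0,0.001,0.006,-0.42,-0.5],[0.0,0.001,0.008,-0.56,-0.5],[0.0,0.001,0.01,-0.7,-0.5]]
[[0.0,0,0.002,-0.14,-0.5],[0.0,0,0.004,-0.28,-0.5],[0.0,0,0.006,-0.42,-0.5],[0.0,0,0.008,-0.56,-0.5],[0.0,0,0.01,-0.7,-0.5]]
[[0.0,0.0,0.002,-0.14,-0.5],[0.0,0.0,0.004,-0.28,-0.5],[0.0,0.0,0.006,-0.42,-0.5],[0.0,0.0,0.008,-0.56,-0.5],[0.0,0.0,0.01,-0.7,-0.5]]
[[0.0,0.0,0.009,0.0,-0.5],[0.0,0.0,0.018,0.0,-0.5],[0.0,0.0,0.026,0.0,-0.5],[0.0,0.0,0.026,0.0,-0.5],[0.0,0.0,0.026,0.0,-0.5]]
```

View pics/w12.png

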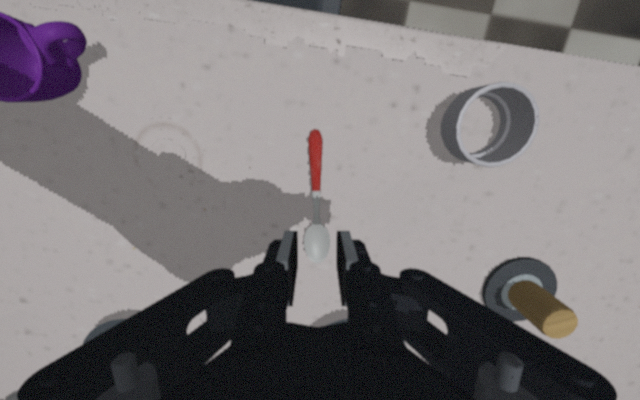

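Wrist picture: the spoon lies straight between the fingers, handle at (315,160) and bowl at (317,242). I'll descend slowly and grip.

```bash
sed -i 's/; q=np.array(v\[:3\])/; v[3]=yaw+(v[3]-yaw+np.pi)%(2*np.pi)-np.pi; q=np.array(v[:3])/' plan.py; grep -n "v\[3\]=yaw" plan.py
```

```text
9:    v=[float(a) for a in w.split()]; v[3]=yaw+(v[3]-yaw+np.pi)%(2*np.pi)-np.pi; q=np.array(v[:3]); sp=v[5] if len(v)>5 else .045
```

{"method": "apply_moves", "body": {
  "steps": [
    [0,0,0.035,0,-0.5],
    [0,0,0.07,0,-0.5],
    [0,0,0.09,0,-0.5],
    [0,0,0.105,0,-0.5],
    [0,0,0.112,0,-0.5]
  ]
}}

```text
t: 18.35
ee_pos: [0.4324, 0.1627, 0.0073]
tool_rot: [0.233, -3.132, 0.001]
force: [-0.1, 0.3, 0.7]
finger_gap: 0.249
grasp_force: 0.0
```

{"method": "apply_moves", "body": {
  "steps": [
    [0,0,0.004,0,-0.5],
    [0,0,0.004,0,-0.5],
    [0,0,0.004,0,-0.5]
  ]
}}

```text
t: 18.65
ee_pos: [0.4332, 0.1629, 0.005]
tool_rot: [-0.235, 3.132, 0.0]
force: [0.5, -0.0, 0.1]
finger_gap: 0.251
grasp_force: 0.0
```

{"method": "apply_moves", "body": {
  "steps": [
    [0,0,0,0,-1],
    [0,0,0,0,-1],
    [0,0,0,0,-1]
  ]
}}

```text
t: 18.95
ee_pos: [0.4333, 0.1628, 0.0052]
tool_rot: [-0.235, 3.131, 0.0]
force: [-0.9, -0.8, 5.5]
finger_gap: 0.186
grasp_force: 58.6
```

{"method": "apply_moves", "body": {
  "steps": [
    [0,0,0,0,-1],
    [0,0,-0.01,0,-1],
    [0,0,-0.03,0,-1],
    [0,0,-0.06,0,-1],
    [0,0,-0.1,0,-1]
  ]
}}

```text
t: 19.45
ee_pos: [0.4317, 0.1624, 0.1052]
tool_rot: [0.236, -3.13, 0.0]
force: [1.0, -0.5, -0.0]
finger_gap: 0.187
grasp_force: 58.2
```

{"method": "apply_moves", "body": {
  "steps": [
    [0,0,-0.02,0,-1],
    [0,0,-0.02,0,-1]
  ]
}}

```text
t: 19.65
ee_pos: [0.4343, 0.1634, 0.1276]
tool_rot: [-0.235, 3.127, 0.001]
force: [0.5, -0.5, -0.4]
finger_gap: 0.182
grasp_force: 58.2
```

```bash
cat > spoon.py <<'E'
from wl import *
def spoon(W,zlo=-.02,zhi=.2,camn="wrist"):
    s=sense()
    for r in silhouettes(camn,"teaspoon"):
        w=W[r["mask"]]; w=w[(w[:,2]<zhi)&(w[:,2]>zlo)]; print(round(r["confidence"],2),np.round(r["at"]),len(w))
        if len(w)<20: continue
        c=np.median(w,0); w=w[np.linalg.norm(w-c,axis=1)<.12]; c=w.mean(0); u=np.linalg.svd(w-c,full_matrices=False)[2][0]; u=u*np.sign(u[0]); a=(w-c)@u
        lo,hi=np.percentile(a,[.5,99.5]); print("mid",(c+u*(lo+hi)/2).round(4),"u",u.round(3),"len",round(hi-lo,3),"tilt",np.round(np.arcsin(u[2]),3),"ang",np.round(np.arctan2(u[1],u[0]),3))
E
python3 - <<'E'
from spoon import *
s,p,W=look("w13"); print(s["t"],np.round(s["ee_pos"],4)); spoon(W,.09,.17)
E
python3 plan.py
```

```text
19.65 [0.4343 0.1634 0.1276]
0.86 [316. 226.] 3931
mid [0.4328 0.1632 0.1301] u [ 0.987  0.158 -0.026] len 0.114 tilt -0.026 ang 0.159
t 19.75 now [0.4329 0.1622 0.1247] yaw -2.992 j7 0.79 gap 0.185 az 0.36 F [-0.6  0.3 -0.9] tilt [-0.001 -0.001 -1.   ]
```

View pics/w13.png

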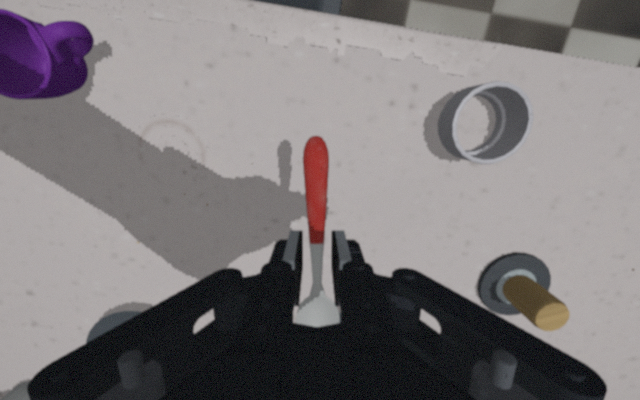

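The picture shows the spoon held level (red handle (316,190)). Carrying it to the tray.

```bash
python3 plan.py "0.62 -0.2305 0.13 3.022 -1 0.04 3"
```

```text
t 19.75 now [0.4329 0.1622 0.1247] yaw -2.992 j7 0.79 gap 0.185 az 0.36 F [-0.6  0.3 -0.9] tilt [-0.001 -0.001 -1.   ]
[[-0.012,-0.038,0,0.02,-1.0],[-0.023,-0.076,-0.001,0.05,-1.0],[-0.035,-0.114,-0.001,0.07,-1.0],[-0.046,-0.151,-0.002,0.1,-1.0],[-0.058,-0.189,-0.002,0.12,-1.0]]
[[-0.016,-0.036,-0.001,0.03,-1.0],[-0.031,-0.073,-0.001,0.05,-1.0],[-0.047,-0.109,-0.002,0.08,-1.0],[-0.063,-0.145,-0.002,0.1,-1.0],[-0.079,-0.181,-0.003,0.12,-1.0]]
[[-0.021,-0.034,0,0.03,-1.0],[-0.021,-0.034,0,0.03,-1.0],[-0.021,-0.034,0,0.03,-1.0],[-0.021,-0.034,0,0.03,-1.0]]
```

{"method": "apply_moves", "body": {
  "steps": [
    [-0.012,-0.038,0,0.02,-1],
    [-0.023,-0.076,0,0.05,-1],
    [-0.035,-0.114,0,0.07,-1],
    [-0.046,-0.151,0,0.1,-1],
    [-0.058,-0.189,-0.002,0.12,-1]
  ]
}}

```text
t: 20.25
ee_pos: [0.5177, -0.0171, 0.1248]
tool_rot: [0.046, -3.139, -0.0]
force: [0.4, 0.5, 0.6]
finger_gap: 0.18
grasp_force: 58.2
```

{"method": "apply_moves", "body": {
  "steps": [
    [-0.016,-0.036,0,0.03,-1],
    [-0.031,-0.073,0,0.05,-1],
    [-0.047,-0.109,0,0.08,-1],
    [-0.063,-0.145,0,0.1,-1],
    [-0.079,-0.181,0,0.12,-1]
  ]
}}

```text
t: 20.75
ee_pos: [0.6023, -0.1955, 0.1245]
tool_rot: [-0.142, -3.136, -0.001]
force: [0.6, 0.4, 0.8]
finger_gap: 0.183
grasp_force: 58.2
```

{"method": "apply_moves", "body": {
  "steps": [
    [-0.021,-0.034,0,0.03,-1],
    [-0.021,-0.034,0,0.03,-1],
    [-0.021,-0.034,0,0.03,-1],
    [-0.021,-0.034,0,0.03,-1]
  ]
}}

```text
t: 21.15
ee_pos: [0.6199, -0.2281, 0.1252]
tool_rot: [-0.185, -3.134, -0.002]
force: [0.0, 0.2, -0.4]
finger_gap: 0.182
grasp_force: 58.2
```

```bash
python3 - <<'E'
from spoon import *
s,p,W=look("w14"); print(s["t"],np.round(s["ee_pos"],4)); spoon(W,.09,.17)
E
python3 plan.py "0.62 -0.2305 0.04 3.022 -1 0.03" "0.62 -0.2305 0.012 3.022 -1 0.01 2"
```

```text
21.15 [ 0.6199 -0.2281  0.1252]
0.55 [317. 226.] 3950
mid [ 0.6183 -0.2277  0.1276] u [ 0.993 -0.109 -0.033] len 0.114 tilt -0.033 ang -0.109
t 21.25 now [ 0.6202 -0.2281  0.1259] yaw 3.024 j7 1.32 gap 0.183 az -0.35 F [ 0.4 -0.1 -0.5] tilt [ 0.001  0.    -1.   ]
[[0,-0.001,0.029,0.0,-1.0],[0,-0.002,0.057,0.0,-1.0],[0,-0.002,0.086,0.0,-1.0],[0,-0.002,0.095,0.0,-1.0],[0,-0.002,0.105,0.0,-1.0]]
[[0,0,0.009,0.0,-1.0],[0,0,0.009,0.0,-1.0],[0,0,0.009,0.0,-1.0]]
```

View pics/w14.png

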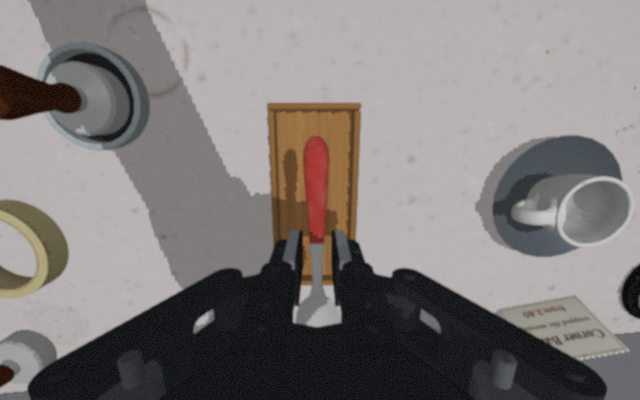

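The spoon (316,190) is in line with and centred over the tray (315,195). Lowering.

{"method": "apply_moves", "body": {
  "steps": [
    [0,-0.001,0.029,0,-1],
    [0,-0.002,0.057,0,-1],
    [0,-0.002,0.085,0,-1],
    [0,-0.002,0.1,0,-1],
    [0,-0.002,0.108,0,-1]
  ]
}}

```text
t: 21.75
ee_pos: [0.6197, -0.2309, 0.0171]
tool_rot: [-0.186, -3.134, -0.001]
force: [0.3, 0.9, 0.4]
finger_gap: 0.182
grasp_force: 58.2
```

{"method": "apply_moves", "body": {
  "steps": [
    [0,0,0.005,0,-1],
    [0,0,0.005,0,-1],
    [0,0,0.006,0,-0.4],
    [0,0,0.006,0,-0.4],
    [0,0,0.006,0,-0.4]
  ]
}}

```text
t: 22.25
ee_pos: [0.6208, -0.232, 0.0131]
tool_rot: [0.188, 3.135, -0.001]
force: [0.7, 1.0, 0.7]
finger_gap: 0.301
grasp_force: 0.0
```

{"method": "apply_moves", "body": {
  "steps": [
    [0,0,-0.02,0,-0.4],
    [0,0,-0.06,0,-0.4],
    [0,0,-0.1,0,-0.4],
    [0,0,-0.14,0,0],
    [0,0,-0.17,0,1]
  ]
}}

```text
t: 22.75
ee_pos: [0.6212, -0.2314, 0.1871]
tool_rot: [0.187, 3.132, -0.001]
force: [0.0, 0.8, -0.5]
finger_gap: 0.631
grasp_force: 0.0
```

```bash
python3 - <<'E'
from spoon import *
s,p,W=look("w15"); print(s["t"],np.round(s["ee_pos"],4)); spoon(W,-.02,.05)
E
python3 plan.py "0.35 0.292 0.18 2.26 1 0.045 3"
```

```text
22.75 [ 0.6212 -0.2314  0.1871]
0.74 [317. 195.] 1207
mid [ 0.6268 -0.2322  0.0136] u [ 0.994 -0.104 -0.03 ] len 0.127 tilt -0.03 ang -0.105
t 22.85 now [ 0.6231 -0.2316  0.1895] yaw 3.022 j7 1.36 gap 0.802 az -0.36 F [ 0.5  0.1 -0.3] tilt [-0.009 -0.002 -1.   ]
[[0.024,0.035,0.001,0.05,1.0],[0.048,0.07,0.001,0.11,1.0],[0.071,0.104,0.002,0.16,1.0],[0.095,0.139,0.003,0.22,1.0],[0.119,0.174,0.003,0.27,1.0]]
[[0.032,0.027,0.001,0.06,1.0],[0.065,0.054,0.002,0.11,1.0],[0.097,0.082,0.002,0.17,1.0],[0.129,0.109,0.003,0.22,1.0],[0.161,0.136,0.004,0.27,1.0]]
[[0.039,0.017,0.0,0.06,1.0],[0.077,0.035,0.001,0.11,1.0],[0.115,0.053,0.002,0.17,1.0],[0.154,0.07,0.002,0.22,1.0],[0.154,0.07,0.002,0.22,1.0]]
[[0,0.0,0.0,0.0,1.0],[0,0.0,0.0,0.0,1.0]]
```

View pics/w15.png

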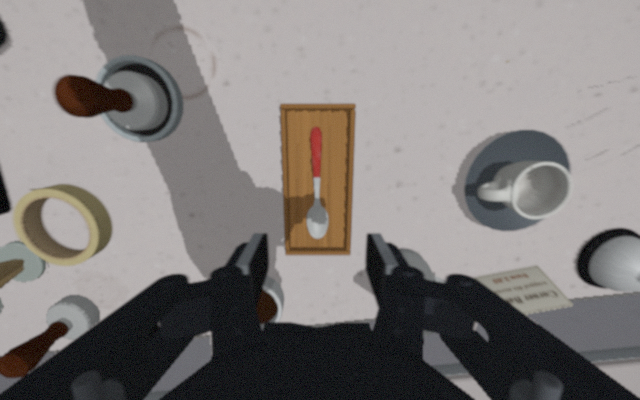

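The spoon lies flat in the tray (317,185). Now the dosing ring.

{"method": "apply_moves", "body": {
  "steps": [
    [0.024,0.035,0,0.05,1],
    [0.048,0.07,0,0.11,1],
    [0.071,0.104,0,0.16,1],
    [0.095,0.139,0,0.22,1],
    [0.119,0.174,0,0.27,1]
  ]
}}

```text
t: 23.35
ee_pos: [0.5219, -0.0434, 0.1829]
tool_rot: [0.612, 3.081, -0.001]
force: [-0.1, 1.1, 1.6]
finger_gap: 1.004
grasp_force: 0.0
```

{"method": "apply_moves", "body": {
  "steps": [
    [0.032,0.027,0,0.06,1],
    [0.065,0.054,0,0.11,1],
    [0.097,0.082,0,0.17,1],
    [0.129,0.109,0,0.22,1],
    [0.161,0.136,0,0.27,1]
  ]
}}

```text
t: 23.85
ee_pos: [0.4246, 0.1435, 0.183]
tool_rot: [1.02, 2.97, -0.0]
force: [0.5, -0.1, -0.1]
finger_gap: 1.002
grasp_force: 0.0
```

{"method": "apply_moves", "body": {
  "steps": [
    [0.039,0.017,0,0.06,1],
    [0.077,0.035,0,0.11,1],
    [0.115,0.053,0,0.17,1],
    [0.154,0.07,0,0.22,1],
    [0.154,0.07,0,0.22,1]
  ]
}}

```text
t: 24.35
ee_pos: [0.3432, 0.2975, 0.1836]
tool_rot: [-1.327, -2.847, -0.005]
force: [-0.2, 0.9, -0.2]
finger_gap: 1.001
grasp_force: 0.0
```

{"method": "apply_moves", "body": {
  "steps": [
    [0,0,0,0,1],
    [0,0,0,0,1]
  ]
}}

```text
t: 24.55
ee_pos: [0.3475, 0.2908, 0.1824]
tool_rot: [1.338, 2.842, -0.001]
force: [-0.5, -0.4, -0.6]
finger_gap: 1.001
grasp_force: 0.0
```

```bash
python3 - <<'E'
from wl import *
s,p,W=look("w16"); print(s["t"],np.round(s["ee_pos"],4))
P=sel(W,(.35,.292),.05,.03,.05); print("ring",len(P),enc(P),np.median(P[:,2]),circ(P[:,:2]))
P=sel(W,(.506,.39),.04,.05,.07); print("post",len(P),enc(P) if len(P) else "")
E
python3 plan.py "0.35 0.292 0.05 2.26 1 0.04" "0.35 0.292 0.012 2.26 1 0.013 2"
```

```text
24.55 [0.3475 0.2908 0.1824]
ring 846 [0.3502 0.2937 0.0324] 0.03858090428149727 (array([0.34979375, 0.29413092]), np.float64(0.03003363050682754))
post 841 [0.5059 0.3901 0.0164]
t 24.6 now [0.3477 0.2906 0.1823] yaw 2.26 j7 -0.39 gap 1.0 az 0.7 F [ 0.1 -0.2 -0. ] tilt [-0.001 -0.    -1.   ]
[[0,0.001,0.033,0.0,1.0],[0,0.001,0.066,0.0,1.0],[0,0.002,0.099,0.0,1.0],[0,0.003,0.132,0.0,1.0],[0,0.003,0.145,0.0,1.0]]
[[0,0,0.013,0.0,1.0],[0,0,0.025,0.0,1.0],[0,0,0.025,0.0,1.0],[0,0,0.025,0.0,1.0]]
```

View pics/w16.png

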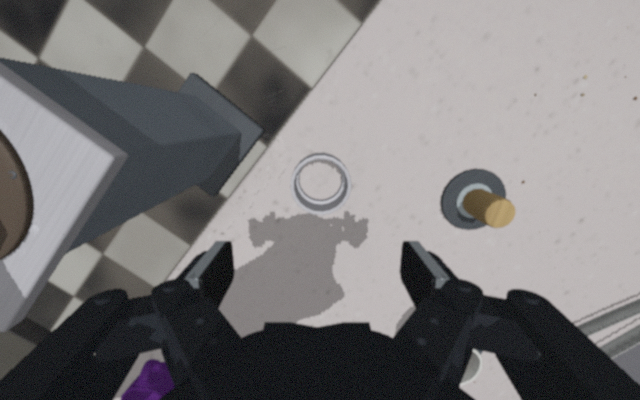

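Ring at (321,182), stand post at (490,207). Gripping the ring.

{"method": "apply_moves", "body": {
  "steps": [
    [0,0.002,0.033,0,1],
    [0.001,0.004,0.066,0,1],
    [0.001,0.004,0.1,0,1],
    [0.001,0.004,0.135,0,1],
    [0.001,0.004,0.155,0,1]
  ]
}}

```text
t: 25.1
ee_pos: [0.3496, 0.2928, 0.0249]
tool_rot: [-1.341, -2.84, 0.005]
force: [0.6, -0.1, 0.1]
finger_gap: 1.0
grasp_force: 0.0
```

{"method": "apply_moves", "body": {
  "steps": [
    [0,0,0.01,0,1],
    [0,0,0.017,0,1],
    [0,0,0.017,0,1],
    [0,0,0.017,0,-1],
    [0,0,0.017,0,-1]
  ]
}}

```text
t: 25.6
ee_pos: [0.3502, 0.2955, 0.0118]
tool_rot: [1.337, 2.841, 0.002]
force: [-1.2, -1.9, 10.4]
finger_gap: 0.755
grasp_force: 63.2
```

{"method": "apply_moves", "body": {
  "steps": [
    [0,0,0,0,-1],
    [0,0,0,0,-1],
    [0,0,0,0,-1]
  ]
}}

```text
t: 25.9
ee_pos: [0.3502, 0.2955, 0.0118]
tool_rot: [1.337, 2.841, 0.002]
force: [-2.4, -2.9, 11.0]
finger_gap: 0.749
grasp_force: 63.7
```

{"method": "apply_moves", "body": {
  "steps": [
    [0,0,-0.01,0,-1],
    [0,0,-0.04,0,-1],
    [0,0,-0.08,0,-1],
    [0,0,-0.12,0,-1],
    [0,0,-0.12,0,-1]
  ]
}}

```text
t: 26.4
ee_pos: [0.3513, 0.2976, 0.1355]
tool_rot: [1.336, 2.839, 0.011]
force: [-0.4, 0.4, -1.2]
finger_gap: 0.757
grasp_force: 66.9
```

```bash
python3 plan.py "0.506 0.39 0.14 2.23 -1 0.04 4"
```

```text
t 26.4 now [0.3513 0.2976 0.1355] yaw 2.262 j7 -0.48 gap 0.757 az 0.7 F [-0.4  0.4 -1.2] tilt [-0.001  0.008 -1.   ]
[[-0.005,0.036,-0.001,0.01,-1.0],[-0.011,0.071,-0.002,0.01,-1.0],[-0.016,0.107,-0.003,0.02,-1.0],[-0.022,0.143,-0.004,0.03,-1.0],[-0.027,0.178,-0.004,0.03,-1.0]]
[[0,0.0,0,0.0,-1.0],[0,0.0,0,0.0,-1.0],[0,0.0,0,0.0,-1.0],[0,0.0,0,0.0,-1.0]]
```

{"method": "apply_moves", "body": {
  "steps": [
    [-0.005,0.036,0,0.01,-1],
    [-0.011,0.071,0,0.01,-1],
    [-0.016,0.107,0,0.02,-1],
    [-0.022,0.143,0,0.03,-1],
    [-0.027,0.178,0,0.03,-1]
  ]
}}

```text
t: 26.9
ee_pos: [0.5051, 0.388, 0.1304]
tool_rot: [1.381, 2.822, -0.001]
force: [-0.7, -0.3, -1.2]
finger_gap: 0.751
grasp_force: 66.8
```

{"method": "apply_moves", "body": {
  "steps": [
    [0,0,0,0,-1],
    [0,0,0,0,-1],
    [0,0,0,0,-1],
    [0,0,0,0,-1]
  ]
}}

```text
t: 27.3
ee_pos: [0.503, 0.3873, 0.1306]
tool_rot: [1.379, 2.822, -0.001]
force: [-0.1, -0.9, -0.7]
finger_gap: 0.753
grasp_force: 66.9
```

```bash
python3 - <<'E'
from wl import *
s,p,W=look("w17"); print(s["t"],np.round(s["ee_pos"],4))
zt=s["ee_pos"][2]+.026
P=sel(W,(.506,.39),.05,zt-.005,zt+.007); R=P[:,:2]; g=np.median(R,0)
print("rim pts",len(P),"z",np.percentile(P[:,2],[5,50,95]).round(4))
b=max((np.sum(np.abs(np.hypot(*(R-(g+[a,c])).T)-.0305)<.0025),a,c) for a in np.arange(-.02,.02,.001) for c in np.arange(-.02,.02,.001)); print("ring",b[0],(g+b[1:]).round(4))
P=sel(W,(.506,.39),.03,.045,.065); print("post",len(P),enc(P) if len(P) else "")
P=sel(W,(.506,.39),.045,.004,.012); print("disc",len(P),enc(P) if len(P) else "")
E
python3 plan.py
```

```text
27.3 [0.503  0.3873 0.1306]
rim pts 5149 z [0.1523 0.1571 0.161 ]
ring 4266 [0.5038 0.3869]
post 387 [0.5062 0.3912 0.0161]
disc 2468 [0.5067 0.3907 0.038 ]
t 27.35 now [0.5032 0.3874 0.1306] yaw 2.232 j7 -0.47 gap 0.756 az 0.66 F [ 1.   0.6 -1.6] tilt [-0.001 -0.    -1.   ]
```

View pics/w17.png

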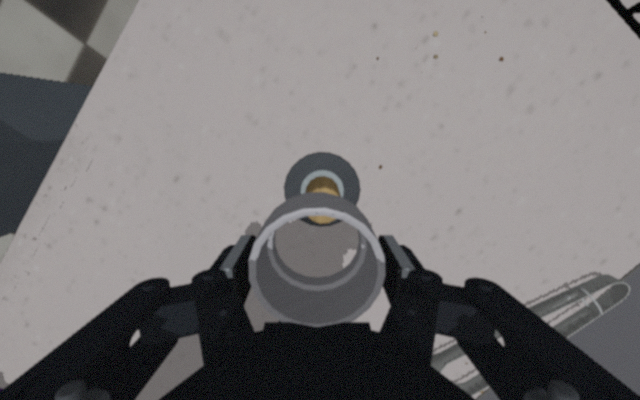

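The ring (317,265) is held about 5 mm short of the post (323,195), which the shift of (1, 4.5) mm corrects. Lowering.

{"method": "apply_moves", "body": {
  "steps": [
    [0.001,0.0045,0.01,0,-1],
    [0.001,0.0045,0.03,0,-1],
    [0.001,0.0045,0.05,0,-1],
    [0.001,0.0045,0.062,0,-1],
    [0.001,0.0045,0.075,0,-1]
  ]
}}

```text
t: 27.85
ee_pos: [0.5067, 0.3914, 0.0543]
tool_rot: [-1.38, -2.822, 0.0]
force: [-0.3, 0.1, -1.3]
finger_gap: 0.754
grasp_force: 66.9
```

{"method": "apply_moves", "body": {
  "steps": [
    [0,0,0.015,0,-1],
    [0,0,0.028,0,-1],
    [0,0,0.035,0,-1],
    [0,0,0.035,0,-1],
    [0,0,0.035,0,-1]
  ]
}}

```text
t: 28.35
ee_pos: [0.5068, 0.3916, 0.0203]
tool_rot: [1.38, 2.822, 0.001]
force: [-0.9, 0.7, -2.0]
finger_gap: 0.753
grasp_force: 66.9
```

```bash
python3 plan.py
```

```text
t 28.35 now [0.5068 0.3916 0.0203] yaw 2.232 j7 -0.55 gap 0.753 az 0.66 F [-0.9  0.7 -2. ] tilt [ 0.  0. -1.]
```

{"method": "apply_moves", "body": {
  "steps": [
    [0,0,0.001,0,-1],
    [0,0,0.001,0,1],
    [0,0,0.001,0,1],
    [0,0,0.001,0,1],
    [0,0,-0.01,0,1]
  ]
}}

```text
t: 28.85
ee_pos: [0.5061, 0.3907, 0.0294]
tool_rot: [-1.38, -2.821, 0.003]
force: [0.1, -0.4, 0.4]
finger_gap: 1.0
grasp_force: 0.0
```

{"method": "apply_moves", "body": {
  "steps": [
    [0,0,-0.04,0,1],
    [0,0,-0.08,0,1],
    [0,0,-0.12,0,1],
    [0,0,-0.16,0,1],
    [0,0,-0.16,0,1]
  ]
}}

```text
t: 29.35
ee_pos: [0.5084, 0.3942, 0.1976]
tool_rot: [1.378, 2.819, 0.015]
force: [0.4, 0.2, -0.4]
finger_gap: 1.001
grasp_force: 0.0
```

{"method": "apply_moves", "body": {
  "steps": [
    [0,0,0,0,1],
    [0,0,0,0,1],
    [0,0,0,0,1]
  ]
}}

```text
t: 29.65
ee_pos: [0.5063, 0.3907, 0.1889]
tool_rot: [-1.38, -2.821, 0.003]
force: [0.0, 0.3, -0.5]
finger_gap: 1.0
grasp_force: 0.0
```

```bash
python3 - <<'E'
from cup import *
s,p,W=look("w18"); print(s["t"],np.round(s["ee_pos"],4))
P=sel(W,(.5065,.391),.045,.036,.05); print("ring",len(P),enc(P),np.percentile(P[:,2],[5,50,95]))
P=sel(W,(.5065,.391),.02,.052,.065); print("post",len(P),enc(P))
p,d,K,T=cam("top"); W=world(d,K,T); W[d==0]=9; cv2.imwrite("pics/top1c.png",cv2.resize(p[80:320,170:500,::-1],None,fx=2.4,fy=2.4,interpolation=cv2.INTER_CUBIC))
P=sel(W,(.51,-.412),.036,.07,.11); print("tamper",enc(P),P[:,2].max()); cups(W,p,"top")
P=sel(W,(.767,.127),.06,.01,.07); print("bell",enc(P))
E
```

```text
29.65 [0.5063 0.3907 0.1889]
ring 920 [0.5075 0.3901 0.0325] [0.03758032 0.04549946 0.04714757]
post 763 [0.5066 0.3908 0.0165]
tamper [ 0.5136 -0.414   0.0171] 0.1061250137841887
0.87 [320. 167.] rgb [131. 130. 127.] centre [ 0.6492 -0.0102] rim 50 69 handle n 39 dir -1.61 zmax 0.0611
0.59 [317. 179.] rgb [71. 74. 78.] centre [ 0.6522 -0.0154] rim 6 10 handle n 199 dir -2.13 zmax 0.0301
0.56 [342. 267.] rgb [61. 37. 75.] centre [ 0.3573 -0.0719] rim 36 36 handle n 0 dir  zmax 0.0564
bell [0.7593 0.1332 0.0498]
```

View pics/top1c.png

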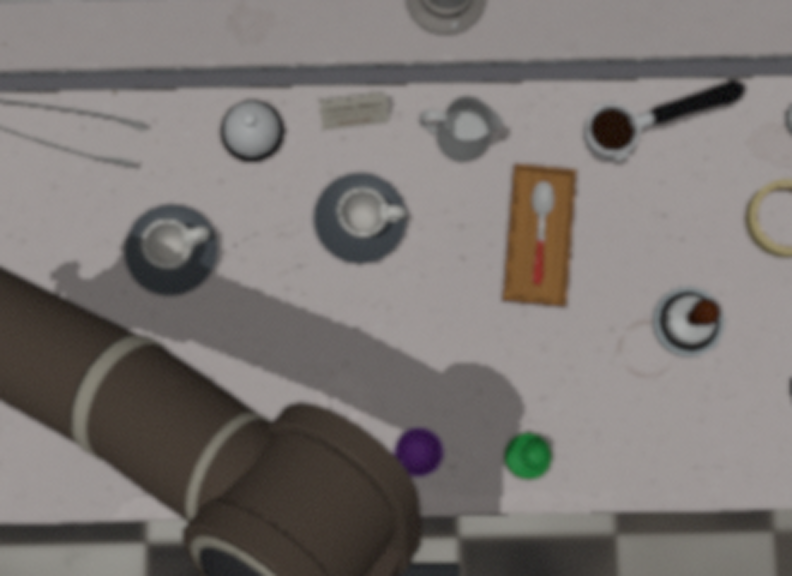

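The picture shows all pieces in place: cups on the saucers at (165,243) and (362,212), spoon in the tray (541,230), tamper in its rest (690,318), bell unmoved (252,130). The wrist view puts the ring within 1 mm of the post, lying on the disc. Handing in.

```bash
python3 -c "
from bench import *
print(hand_in())"
```

```text
the job is handed in; nothing more can be done
None
```

The job is handed in: both cups are on their saucers, the tamper is in its rest, the ring is over its post and the spoon lies in the tray. My measurements put each within tolerance, the bell looks unmoved, and the hand-in returned no verdict.

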